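# Sort the shortbread with the tongs and close the canister

## Robot

A 7-joint arm with a two-finger parallel gripper is mounted at the origin on the work surface. World frame = base frame: x ahead of the robot, y to its left, z up, the work surface at z = 0. Lengths are in m, angles in rad, forces in N, time in s.
With the tool pointing down it reaches from about 0.425 to 0.95 m from the base axis. Payload 16.7 kg.
Tool frame: the origin (TCP) lies at the very end of the fingers, on their centre line; the grasp point (between the pads) lies 19 mm behind it; z points along the fingers, y is the line along which they close (so a half turn about z gives the same grasp; the last joint's range is limited). The gripper opens to 94 mm and grips with 3 to 60 N. Pads are 16 mm wide; open, the fingers measure 119 mm over their backs; the gripper's body (75 mm by 177 mm) begins 78 mm behind the grasp point.
Start: joints at [-1.411, 0.426, 0.074, 1.606, -0.034, 1.111, -0.067], TCP at [0.205, 0.643, 0.205] pointing down, gripper open.
Joint ranges: [-2.85, 2.85], [-0.5, 2.14], [-1.23, 1.37], [0.21, 2.46], [-1.02, 4.16], [0.16, 2.05], [-2.73, 2.73]. Speed limits (rad/s): [1.89, 1.89, 2.39, 2.39, 3.01, 3.01, 3.01].

## Interface

Orientations are given as a unit quaternion [w, x, y, z].
In Python, from plant import observe, viewer, job_done gives the robot as it stands.
- The arm moves only by the tool move_arm, never from a script. Its argument "increments" is text: rows parted by semicolons, each of 5 numbers parted by spaces: the shift along the tool's x, y, z in cm, then the turn about the tool's z in rad, then the opening, from -1 (shut) to 1 (fully open), so that 0 is half open. In form: x y z roll fingers; .... A call has 1 to 12 rows; each row shifts and turns the commanded pose from where the row before left it, along the tool's axes as they then stand; what a row does not reach is not made up. A row lasts 1/10 s, in which the tool goes at most 50 mm and 8.59 degrees, less where a joint would pass 70% of its speed; a pose out of reach is approached as far as the arm can. A call is refused whole if a number of a shift passes 5 or a number of a turn 0.15, either way. A call with a gripper value outside its range is refused whole. The fingers move at their own pace and stop on an object; "squeeze" is the grip in N (left out, the last holds). Time passes only in rows, so rows that do not move let the fingers close. It gives the time, the measured TCP pose, the force and the opening at its end, in the units of the state.
- observe(): the state, without advancing time (a new reading comes with each control period).
- viewer.read_camera(name): name is "scene" or "top" or "wrist"; returns (picture, depth): 384x512x3 uint8, red, green, blue; 384x512 float32, m along the optical axis (not along the pixel's ray), 0 where there is no reading.
- viewer.camera_info(name): a dict with "K" (3x3 intrinsics, pixels), "R" (3x3) and "t" (3): a world point X has camera coordinates R X + t. Camera axes: x right, y down, z forward; pixel columns grow to the right and rows downward; lengths in m; the calibration is good to about 2 mm. A picture is of the moment at which its call begins: read the wrist's pose just before it. camera_info takes no time and is no camera call; for the wrist camera it gives the pose at the moment of the call.
- job_done(): hands the job in, once; it reports no verdict.
The state is a dict: "clock": time; "qpos": joint angles; "joint_vel": joint speeds; "joint_efforts": joint torques, N m; "position": TCP position; "orientation": TCP orientation; "contact_force": force on the tool from outside, world axes, zero at the start; "ft_torque": the same for the moment, N m; "gripper_width": opening from 0.0 (shut) to 1.0 (fully open).
Only numpy, scipy, OpenCV 4.12 (cv2) and the standard library are available. Lean on these libraries where they do the work, as an engineer would, in place of code of your own. Each camera call takes 0.05 s, during which the arm holds its last target. There are 200 camera calls.

## Task

Using the sprung tongs, because nobody may touch the biscuits with anything else, take every biscuit out of the deep pockets of the canister: lay the whole shortbread fingers on the wooden tray, each flat on its floor and not on one another, and put the broken pieces in the blue bowl. Then stand the tongs in their stand again, tips fully down, and lay the lid squarely on the canister so that it covers all the pockets. Leave the cans, jars and pots around where they stand.

Things in the scene. Friction and masses are not known exactly. Their poses are not given: they have to be found in the camera images.
- canister: Fixed open biscuit canister, clear outer walls, blue dividers, 145 (x) x 144 (y) x 85 mm tall. Origin: centre of its underside, on the worktop. Walls 3 mm, floor 4 mm. Six pockets, 68 (x) x 44 (y) mm, 81 mm deep, centred at x = -35.5 or 35.5 mm, y = -47, 0 or 47 mm in its frame; each holds one biscuit or none.
- tongs: Loose steel parallel-jaw tongs, 182 mm tall, 180 g, upright in their stand, tips down. Origin midway between the tips; z up to the head, y the line the jaws close along. Jaws: strips 14 mm wide (x), 3.5 mm thick, when free 34 mm apart inside, 41 mm outside. Black paddles to squeeze, 95 to 145 mm above the tips, 22 mm wide. Head between the jaws 18 (x) x 14 (y) mm, from 148 mm up.
- tongs_grip (a point): Middle between the two flat paddles of the tongs, 120 mm above the tips: where to put the gripper's pads. Free, the paddles measure 46 mm over their outer faces. A light grip of 6 N (about 40.5 mm) carries the tongs with the tips 28.5 mm apart, ready to enter a pocket; about 27 N grips a biscuit well (paddles 30 mm); easing back to 6 N lets it go.
- jaw_l (a joint): Inward travel of the +y jaw (m): 0 when free, about 0.008 on a biscuit, 0.010 at most. A spring pushes it open with 2.2 N per mm of travel (6 N at 0.0027, 17.6 N at 0.008).
- jaw_r (a joint): The same for the -y jaw.
- stand: Fixed wooden tong stand, base 70 x 85 x 6 mm, with an upright socket whose top is 70 mm high. Origin at the centre of its underside. The socket is 24 mm (x) by 50 mm (y) inside and open above, its floor at 6 mm; the tongs' tips stand on that floor, jaws closing along the stand's y; they may lean a little in it.
- lid: Loose flat square lid of the canister, 160 x 160 x 6 mm, clear with a blue border, 0.2 kg, lying flat on the worktop at first. Origin at the centre of its underside. In its middle a round wooden knob, 26 mm across, stands from 6 to 42 mm above the underside. It has no lip: it simply lies on the canister's rim.
- tray: Fixed low wooden serving tray, floor 100 (x) x 150 (y) mm inside with its top 4 mm above the worktop, rim 10 mm high and 5 mm thick. Origin at the centre of its underside.
- bowl: Loose blue ceramic bowl for crumbs, 136 mm across the rim, 55 mm tall, open above, about 0.4 kg, narrowing towards its foot. Origin at the centre of its underside; z is up.
- whole0: Whole shortbread finger, 58 (x) x 18 x 18 mm, about 22 g, with four dark dots. Origin at its centre. It lies flat on the floor of a pocket at first, long side roughly along the canister's x. May be absent.
- whole1: Whole shortbread finger, 58 (x) x 18 x 18 mm, about 22 g, with four dark dots. Origin at its centre. It lies flat on the floor of a pocket at first, long side roughly along the canister's x. May be absent.
- whole2: Whole shortbread finger, 58 (x) x 18 x 18 mm, about 22 g, with four dark dots. Origin at its centre. It lies flat on the floor of a pocket at first, long side roughly along the canister's x. May be absent.
- broken0: Broken piece of a shortbread finger, 28 (x) x 18 x 18 mm, with a pale jagged stub of 3 mm more at its +x end, about 14 g. Origin at the centre of the 28 mm block. It lies flat on the floor of a pocket at first, long side roughly along the canister's x. May be absent.
- broken1: Broken piece of a shortbread finger, 28 (x) x 18 x 18 mm, with a pale jagged stub of 3 mm more at its +x end, about 14 g. Origin at the centre of the 28 mm block. It lies flat on the floor of a pocket at first, long side roughly along the canister's x. May be absent.
- broken2: Broken piece of a shortbread finger, 28 (x) x 18 x 18 mm, with a pale jagged stub of 3 mm more at its +x end, about 14 g. Origin at the centre of the 28 mm block. It lies flat on the floor of a pocket at first, long side roughly along the canister's x. May be absent.
- can_gold: Bystander: gold food can, 74 mm across, 75 mm tall, loose. Origin at the centre of its underside.
- can_steel: Bystander: steel food can, 74 mm across, 100 mm tall, loose. Origin at the centre of its underside.
- jar_oats: Bystander: jar of oats, black cap, 90 mm across, 160 mm tall, loose. Origin at the centre of its underside.
- ramekin: Bystander: small white ceramic pot, 48 mm across, 35 mm tall, loose. Origin at the centre of its underside.
- spice_tin: Bystander: small red tin, 42 mm across, 50 mm tall, loose. Origin at the centre of its underside.
- jar_beans: Bystander: dark brown jar, steel cap, 80 mm across, 110 mm tall, loose. Origin at the centre of its underside.
Not all that is in view belongs to the job. Leave any purple look-alike of the lid alone. There is more than one size of the tongs; the one meant has the size given above.

How it is judged:
By the outcome, as a careful person would: the job done as asked, in the order asked, and still so for the second after the job is handed in, with the robot touching nothing.
Of whole0, whole1, whole2 only 2 to 3 are there at a start; the rules pass over those that are not, and their reading is None.
Of broken0, broken1, broken2 only 2 to 3 are there at a start; the rules pass over those that are not, and their reading is None.
At some moment in a run one of lid, bowl may be knocked a few centimetres aside while the robot is not near it.
It also fails if it takes over 210 s, if anything falls off the work surface, if the arm or the gripper's body presses on something with over 40 N, if the wrist force passes 120 N, or if a joint passes its speed limit or range.

## Working session

There is one attempt and no reset: what is moved stays moved. The work goes in short steps, Python scripts to look and compute and a tool call to move; the robot and the scene stay as the last step left them, time stands still between calls to the robot, and variables do not carry over. Pictures are saved under pics/ and viewed, on a budget of 14 in all, crops included, one or two more only if the job needs it, and the job is handed in when it is done.

Besides the shell and the picture viewer there is one more tool, called as a command line: name --argument value ..., lists and objects as JSON in quotes. move_arm: Moves the arm, as the interface text tells. Its arguments: {"type":"object","properties":{"increments":{"type":"string"},"squeeze":{"type":"number"}},"required":["increments"]}

```bash
ls; mkdir -p pics; cat > h.py <<'E'
import numpy as np, cv2
from plant import observe, viewer, job_done
def grab(n, save=None):
    info=viewer.camera_info(n); im,d=viewer.read_camera(n)
    if save: cv2.imwrite('pics/'+save, cv2.cvtColor(im,cv2.COLOR_RGB2BGR))
    return im,d,{k:np.array(info[k]) for k in 'KRt'}
def world(d,c):
    h,w=d.shape; u,v=np.meshgrid(np.arange(w),np.arange(h))
    p=np.stack([(u-c['K'][0,2])/c['K'][0,0]*d,(v-c['K'][1,2])/c['K'][1,1]*d,d],-1)
    return (p-c['t'])@c['R']
def ray(c,u,v,z):
    r=np.linalg.inv(c['K'])@[u,v,1]; D=c['R'].T@r; C=-c['R'].T@c['t']
    return C+D*(z-C[2])/D[2]
E
python3 - <<'E'
from h import *
s=observe(); print(s['clock'],s['position'],s['orientation'],s['gripper_width'])
np.set_printoptions(precision=3,suppress=True)
for n in ('scene','top'):
    im,d,c=grab(n,n+'0.png'); np.savez(n+'0.npz',im=im,d=d,**c)
    print(n,c['K'].tolist(),-c['R'].T@c['t'],c['R'].tolist())
E
```

```text
pics
0.0 [0.20501728 0.64261799 0.2047716 ] [-7.41359005e-05  1.53793966e-01  9.88102716e-01 -6.58427487e-04] 1.0037715307736326
scene [[383.2900328259657, 0.0, 261.3376786195815], [0.0, 383.2900328259657, 192.48536297066855], [0.0, 0.0, 1.0]] [ 0.925 -0.472  1.011] [[0.728376539020178, 0.6850097006504079, 0.015143560341800076], [0.5553001868914815, -0.5772194976197468, -0.598714751785767], [-0.40138425460308347, 0.44449900065404613, -0.8008191547248863]]
top [[372.74285710644, 0.0, 258.9205502725724], [0.0, 372.74285710644, 191.44702581578522], [0.0, 0.0, 1.0]] [0.359 0.02  1.057] [[-0.0032019785957714763, -0.9999341164556366, -0.011023161123646293], [-0.993439285177065, 0.004440930304010516, -0.11427451511565201], [0.11431593939584572, 0.010584936755624313, -0.9933880536396263]]
```

View pics/top0.png

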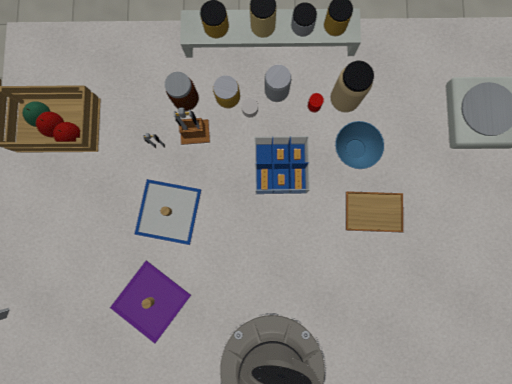

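View pics/scene0.png

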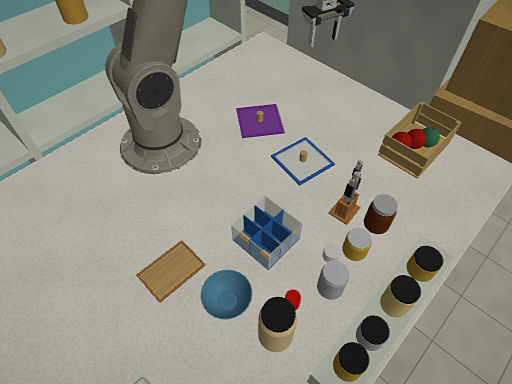

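```bash
python3 - <<'E'
from h import *
np.set_printoptions(precision=4,suppress=True)
for n in ('top','scene'):
    z=np.load(n+'0.npz'); im,d=z['im'],z['d']; c={k:z[k] for k in 'KRt'}
    P=world(d,c); hsv=cv2.cvtColor(im,cv2.COLOR_RGB2HSV); H,S,V=[hsv[...,i].astype(int) for i in range(3)]
    X,Y,Z=P[...,0],P[...,1],P[...,2]
    def rect(m,name):
        m=m&(d>0)
        if m.sum()<5: print(n,name,'none'); return
        q=P[m]; r=cv2.minAreaRect(q[:,:2].astype(np.float32))
        print(n,name,m.sum(),'c',np.array(r[0]),'sz',np.array(r[1]),'ang',round(r[2],1),'med',np.median(q,0),'z',np.percentile(q[:,2],[2,50,98]))
    def box(x0,x1,y0,y1): return (X>x0)&(X<x1)&(Y>y0)&(Y<y1)
    if n=='top':
        # rough coordinates
        for nm,uv in dict(can=(282,165),stand=(195,130),lid=(168,212),tray=(374,212),bowl=(359,145),tong2=(153,140)).items(): print(nm,ray(c,*uv,0.0)[:2],P[uv[1],uv[0]])
    cx=ray({k:np.load('top0.npz')[k] for k in 'KRt'},282,165,0.06)
    rect(box(cx[0]-.12,cx[0]+.12,cx[1]-.1,cx[1]+.1)&(Z>.078)&(Z<.095),'canrim')
    b=(H>95)&(H<125)&(S>120)
    rect(b&box(.3,.6,.15,.42)&(Z<.03)&(Z>-.01),'lid')
    rect(box(.3,.6,.15,.42)&(Z>.035)&(Z<.06),'knob')
    rect(box(.35,.55,-.45,-.2)&(Z>.0065)&(Z<.02),'trayrim')
    rect(box(.5,.8,-.45,-.15)&(Z>.045)&(Z<.06)&(H>90)&(H<115)&(S>80),'bowlrim')
    rect(box(.5,.8,.1,.35)&(Z>.062)&(Z<.075)&(H<20)&(S>80),'socket')
    rect(box(.5,.8,.1,.28)&(Z>.002)&(Z<.015)&(H<20)&(S>100),'standbase')
    rect(box(.5,.72,.1,.28)&(Z>.15),'tongs head')
    rect(box(.5,.72,.1,.28)&(Z>.08)&(Z<.15),'tongs paddles')
    im2=im[105:205,150:330] if n=='top' else im[150:280,220:400]
    cv2.imwrite(f'pics/{n}1.png',cv2.resize(im2[...,::-1],None,fx=4.4,fy=4.4,interpolation=cv2.INTER_CUBIC))
E
```

```text
can [ 0.5566 -0.0352] [ 0.5451 -0.032   0.0617]
stand [0.6615 0.2172] [0.6419 0.2044 0.0685]
lid [0.4227 0.2902] [0.4201 0.2792 0.043 ]
tray [ 0.4204 -0.2937] [ 0.4201 -0.2921  0.0056]
bowl [ 0.614 -0.258] [ 0.6132 -0.2571  0.0035]
tong2 [0.6324 0.3392] [0.632  0.3387 0.0014]
top canrim 538 c [ 0.547  -0.0289] sz [0.1458 0.1442] ang 0.5 med [ 0.5463 -0.0358  0.085 ] z [0.0787 0.085  0.0887]
top lid 544 c [0.4243 0.2899] sz [0.1592 0.1572] ang 79.1 med [0.4208 0.2889 0.007 ] z [0.0031 0.007  0.0109]
top knob 74 c [0.4242 0.2899] sz [0.0231 0.0249] ang 82.4 med [0.4242 0.2904 0.0421] z [0.0368 0.0421 0.0462]
top trayrim 677 c [ 0.4508 -0.3293] sz [0.236  0.1708] ang 87.8 med [ 0.4199 -0.2914  0.0085] z [0.0066 0.0085 0.0143]
top bowlrim 325 c [ 0.6023 -0.2439] sz [0.1303 0.1287] ang 35.9 med [ 0.6273 -0.2723  0.0521] z [0.0456 0.0521 0.0587]
top socket 209 c [0.7107 0.2029] sz [0.1157 0.1675] ang 48.6 med [0.6669 0.2179 0.0693] z [0.0624 0.0693 0.0741]
top standbase 264 c [0.6745 0.1916] sz [0.1005 0.1435] ang 70.1 med [0.6358 0.2072 0.0065] z [0.0028 0.0065 0.0137]
top tongs head 132 
[... 569 characters left out ...]
 505 c [ 0.4329 -0.2909] sz [0.1602 0.1319] ang 87.4 med [ 0.4267 -0.2921  0.0086] z [0.0065 0.0086 0.0132]
scene bowlrim 386 c [ 0.6032 -0.2427] sz [0.1304 0.1336] ang 48.5 med [ 0.5781 -0.2303  0.0529] z [0.0453 0.0529 0.0582]
scene socket 180 c [0.7084 0.2034] sz [0.1537 0.1338] ang 64.2 med [0.6754 0.2115 0.0689] z [0.0625 0.0689 0.0743]
scene standbase 271 c [0.7044 0.2267] sz [0.1773 0.0815] ang 21.0 med [0.6796 0.2063 0.0066] z [0.0027 0.0066 0.0144]
scene tongs head 112 c [0.6572 0.2169] sz [0.019  0.0445] ang 5.1 med [0.6592 0.2131 0.1717] z [0.1508 0.1717 0.1897]
scene tongs paddles 153 c [0.6576 0.2173] sz [0.0231 0.049 ] ang 5.3 med [0.6606 0.1991 0.1191] z [0.0832 0.1191 0.1486]
```

View pics/top1.png

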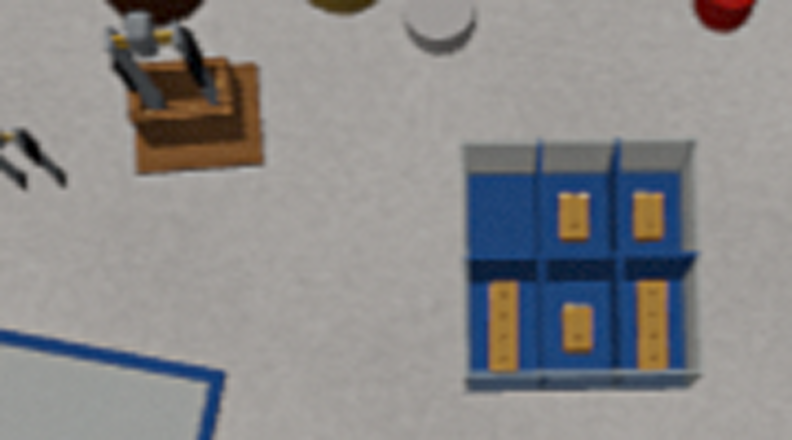

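View pics/scene1.png

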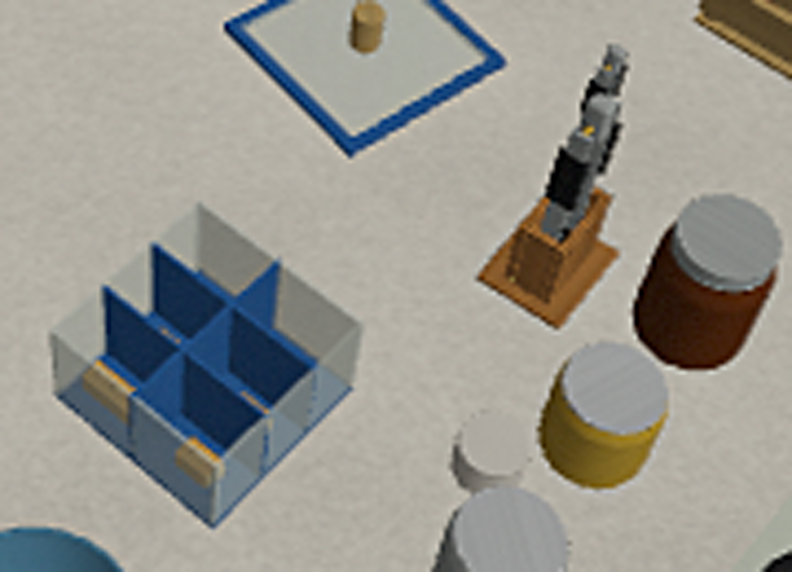

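```bash
cat >> h.py <<'E'
from scipy.spatial.transform import Rotation as Ro
np.set_printoptions(precision=4,suppress=True)
def pose():
    s=observe(); q=np.array(s['orientation']); return s,np.array(s['position']),Ro.from_quat(q[[1,2,3,0]]).as_matrix()
def plan(tgt,phi=None,p0=None,ph0=None):
    "total shift in tool axes (cm) after rolling to phi (deg, tool y dir in world); returns p,phi for chaining"
    s,p,R=pose(); ph=np.degrees(np.arctan2(R[1,1],R[0,1]))
    if p0 is None: print('t',round(s['clock'],2),'p',p,'phi',round(ph,2),'F',np.array(s['contact_force']),'w mm',round(94*s['gripper_width'],1),'tilt',R[2,:2])
    p=p if p0 is None else np.array(p0); ph=ph if ph0 is None else ph0
    if phi is None: phi=ph
    a=np.radians(phi); y=np.array([np.cos(a),np.sin(a),0]); x=np.cross(y,[0,0,-1])
    d=100*(np.array(tgt)-p)
    print('  -> roll %.3f  shift x %.2f y %.2f z %.2f cm'%(-np.radians(phi-ph),d@x,d@y,-d[2]),'to',np.round(tgt,3))
    return tgt,phi
E
python3 - <<'E'
from h import *
a=plan([.205,.643,.30],95.5); plan([.64,.2175,.34],95.5,*a)
z=np.load('top0.npz'); c={k:z[k] for k in 'KRt'}; P=world(z['d'],c)
X,Y,Z=P[...,0],P[...,1],P[...,2]
m=(X>.5)&(X<.85)&(Y>.1)&(Y<.35)
for lo,hi,n in((.102,.118,'beans'),(.065,.08,'gold'),):
    pass
u0,v0=180,82
print('beans cap',P[v0,u0],'gold',P[85,227],'steel',P[78,278],'ramekin',P[106,250])
q=z['im'].astype(int); 
E
```

```text
t 0.1 p [0.205  0.6427 0.2049] phi 72.3 F [-0.4844  0.5779 -0.055 ] w mm 93.7 tilt [-0.0001 -0.0011]
  -> roll -0.405  shift x 0.00 y 0.03 z -9.51 cm to [0.205 0.643 0.3  ]
  -> roll -0.000  shift x -39.22 y -46.52 z -4.00 cm to [0.64  0.218 0.34 ]
beans cap [0.762  0.2393 0.1075] gold [0.7668 0.1174 0.0735] steel [ 0.7734 -0.0216  0.102 ] ramekin [0.7213 0.0557 0.0322]
```

move_arm --increments "0 0 -3.2 -0.135 1; 0 0 -3.2 -0.135 1; 0 0 -3.1 -0.135 1; -3 -3.6 -0.4 0 1; -3 -3.6 -0.4 0 1; -3 -3.6 -0.4 0 1; -3 -3.6 -0.4 0 1; -3 -3.6 -0.4 0 1; -3 -3.6 -0.4 0 1; -3 -3.6 -0.4 0 1; -3 -3.6 -0.4 0 1; -3 -3.6 -0.4 0 1"

```text
clock: 1.3
position: [0.506, 0.3448, 0.3365]
orientation: [-0.0, -0.048, 0.999, -0.0]
contact_force: [0.4, 0.4, 0.4]
gripper_width: 1.0
```

```bash
python3 - <<'E'
from h import *
plan([.64,.2175,.34],95.5)
E
```

```text
t 1.3 p [0.506  0.3448 0.3365] phi 95.51 F [0.4479 0.4031 0.3538] w mm 94.0 tilt [ 0.0002 -0.0001]
  -> roll 0.000  shift x -12.12 y -13.95 z -0.35 cm to [0.64  0.218 0.34 ]
```

Tracking is nearly exact.

move_arm --increments "-3 -3.5 0 0 1; -3 -3.5 0 0 1; -3 -3.5 0 0 1; -3.1 -3.5 -0.3 0 1; 0 0 0 0 1; 0 0 0 0 1"

```text
clock: 1.9
position: [0.6393, 0.2176, 0.3388]
orientation: [-0.0, -0.047, 0.999, -0.0]
contact_force: [-0.2, 0.8, 0.1]
gripper_width: 0.998
```

```bash
python3 - <<'E'
from h import *
plan([.656,.2175,.108],95.5)
im,d,c=grab('wrist','wrist1.png'); np.savez('w1.npz',im=im,d=d,**c)
print(-c['R'].T@c['t'],c['R'])
P=world(d,c); X,Y,Z=P[...,0],P[...,1],P[...,2]
b=(d>0)&(X>.6)&(X<.71)&(Y>.17)&(Y<.27)
for lo,hi in((.155,.2),(.09,.15),(.06,.08)):
    m=b&(Z>lo)&(Z<hi)
    q=P[m]
    if len(q)>5: print(lo,len(q),cv2.minAreaRect(q[:,:2].astype(np.float32)),q[:,2].max(),np.median(q,0))
E
```

```text
t 1.9 p [0.6393 0.2176 0.3388] phi 95.39 F [-0.2433  0.7539  0.0632] w mm 93.8 tilt [ 0.001  -0.0006]
  -> roll -0.002  shift x -1.66 y -0.17 z 23.08 cm to [0.656 0.218 0.108]
[0.5692 0.2111 0.5176] [[-0.0945  0.9955 -0.001 ]
 [ 0.9646  0.0918  0.2473]
 [ 0.2463  0.0224 -0.9689]]
0.155 537 ((0.6575313806533813, 0.21996982395648956), (0.017753880470991135, 0.04083321616053581), 6.5505146980285645) 0.1894618904193319 [0.6561 0.2197 0.1723]
0.09 157 ((0.6557571291923523, 0.21946172416210175), (0.018183371052145958, 0.04594816267490387), 4.160647869110107) 0.1499915668087121 [0.6494 0.2361 0.13  ]
0.06 648 ((0.6578198075294495, 0.21953721344470978), (0.03858181834220886, 0.06387262791395187), 4.5203070640563965) 0.07989254436078565 [0.6485 0.216  0.0693]
```

View pics/wrist1.png

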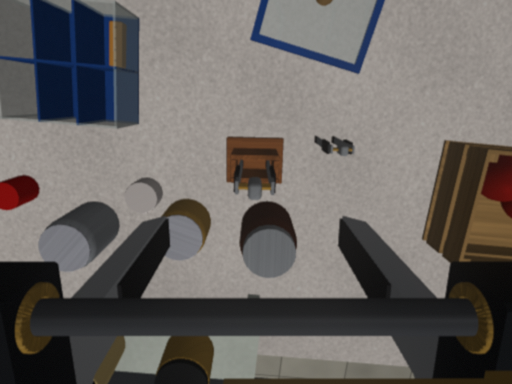

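move_arm --increments "-1.8 0 2 0 0.4; 0 0 3 0 0.4; 0 0 3 0 0.4; 0 0 3 0 0.4; 0 0 3 0 0.4; 0 0 3 0 0.4; 0 0 3 0 0.4; 0 0 2 0 0.4; 0 0 1.1 0 0.4; 0 0 0 0 0.4"

```text
clock: 2.95
position: [0.6555, 0.2214, 0.1073]
orientation: [-0.001, -0.049, 0.999, -0.0]
contact_force: [-0.5, 0.7, 0.6]
gripper_width: 0.697
```

move_arm --increments "0 0 0 0 -1; 0 0 0 0 -1; 0 0 0 0 -1; 0 0 0 0 -1; 0 0 0 0 -1; 0 0 0 0 -1; 0 0 0 0 -1; 0 0 0 0 -1" --squeeze 6

```text
clock: 3.75
position: [0.6574, 0.2207, 0.1095]
orientation: [0.001, -0.048, 0.999, 0.0]
contact_force: [-0.5, 0.1, 8.3]
gripper_width: 0.455
```

```bash
python3 - <<'E'
from h import *
plan([.657,.219,.24],95.4)
E
```

```text
t 3.75 p [0.6574 0.2207 0.1095] phi 95.51 F [-0.5381  0.1116  8.3004] w mm 42.8 tilt [-0.0015  0.0007]
  -> roll 0.002  shift x 0.06 y -0.17 z -13.05 cm to [0.657 0.219 0.24 ]
```

move_arm --increments "0 0 -0.2 0 -1; 0 0 0 0 -1; 0 0 0 0 -1; 0 0 0 0 -1; 0 0 0 0 -1; 0 0 0 0 -1"

```text
clock: 4.35
position: [0.6567, 0.2204, 0.1103]
orientation: [-0.0, -0.048, 0.999, -0.0]
contact_force: [-0.0, -1.0, -1.9]
gripper_width: 0.428
```

move_arm --increments "0 0 -1 0 -1; 0 0 -2 0 -1; 0 0 -2 0 -1; 0 0 -2 0 -1; 0 0 -2 0 -1; 0 0 -2 0 -1; 0 0 -2 0 -1; 0 0 -1 0 -1; 0 0 0 0 -1; 0 0 0 0 -1"

```text
clock: 5.35
position: [0.6565, 0.2204, 0.2499]
orientation: [-0.0, -0.048, 0.999, -0.0]
contact_force: [0.4, 0.3, -2.7]
gripper_width: 0.429
```

```bash
python3 - <<'E'
from h import *
s,p,R=pose()
for k in ('wrist','scene'):
    im,d,c=grab(k); P=world(d,c); X,Y,Z=P[...,0],P[...,1],P[...,2]
    T=(P-p)@R  # tool frame
    b=(d>0)&(abs(T[...,0])<.03)&(abs(T[...,1])<.05)
    for lo,hi in((.09,.11),(.07,.09),(.05,.07),(.02,.05)):
        q=T[b&(T[...,2]>lo)&(T[...,2]<hi)]*1000
        if len(q)>3: print(k,lo,len(q),'min',q.min(0),'max',q.max(0))
    if k=='wrist': cv2.imwrite('pics/w2.png',im[...,::-1])
    else: cv2.imwrite('pics/s2.png',cv2.resize(im[60:260,200:450,::-1],None,fx=3,fy=3,interpolation=cv2.INTER_CUBIC))
plan(p)
E
```

```text
wrist 0.09 60 min [ -7.6307 -18.2232  90.0308] max [  7.1626  17.6619 104.265 ]
wrist 0.07 124 min [ -7.9727 -18.1915  70.2343] max [ 7.0621 17.6256 89.9333]
wrist 0.05 140 min [ -7.1709 -17.8753  50.2244] max [ 7.1458 17.709  69.7413]
wrist 0.02 266 min [ -7.5256 -17.9171  20.0174] max [ 7.3002 17.7025 49.7535]
scene 0.09 25 min [ -6.7757 -20.7998  90.0569] max [  8.0236  16.7451 103.798 ]
scene 0.07 42 min [ -6.475  -20.5764  70.2137] max [ 7.6481 17.4317 89.8353]
scene 0.05 39 min [ -6.6652 -19.5009  50.4649] max [ 6.9977 16.4828 69.4723]
scene 0.02 59 min [ -7.2251 -20.2695  20.9991] max [ 7.7483 17.4142 49.9504]
t 5.45 p [0.6563 0.2203 0.2493] phi 95.51 F [-0.5358 -1.1517 -2.2811] w mm 40.7 tilt [ 0.0016 -0.0006]
  -> roll -0.000  shift x -0.02 y 0.00 z -0.06 cm to [0.657 0.22  0.25 ]
```

View pics/s2.png

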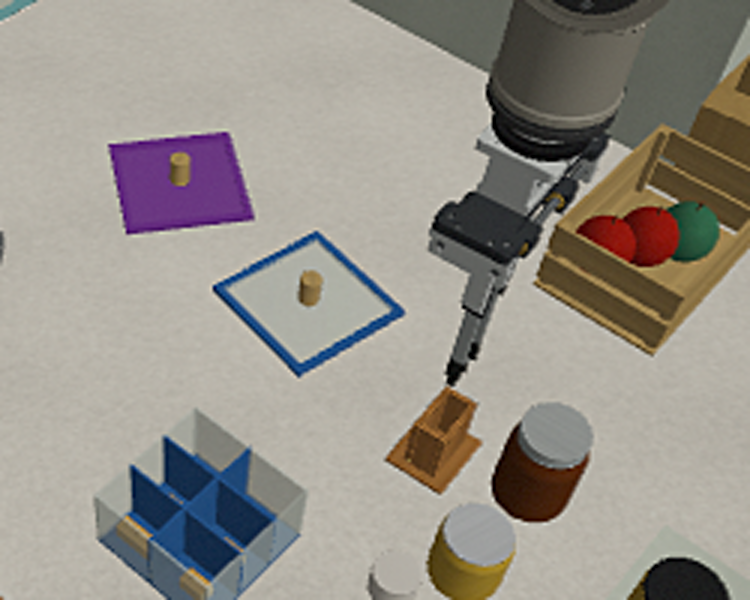

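```bash
python3 - <<'E'
from h import *
cen=np.array([.5475,-.0286])
for n in ('top0.npz',):
    z=np.load(n); im,d=z['im'],z['d']; c={k:z[k] for k in 'KRt'}; P=world(d,c)
    hsv=cv2.cvtColor(im,cv2.COLOR_RGB2HSV).astype(int); H,S,V=[hsv[...,i] for i in range(3)]
    m=(H<28)&(S>60)&(abs(P[...,0]-cen[0])<.075)&(abs(P[...,1]-cen[1])<.075)
    n_,lab=cv2.connectedComponents(m.astype(np.uint8))
    for i in range(1,n_):
        g=lab==i
        if g.sum()<15: continue
        v,u=np.nonzero(g); q=np.array([ray(c,a,b,.022) for a,b in zip(u,v)])
        r=cv2.minAreaRect(q[:,:2].astype(np.float32)); print(g.sum(),'px',u.mean(),v.mean(),'c',np.array(r[0]),'local',np.array(r[0])-cen,'sz',np.array(r[1]),r[2],'zmed',np.median(P[g][:,2]))
# tray by colour, scene/top
for n in('top','scene'):
    z=np.load(n+'0.npz'); im,d=z['im'],z['d']; c={k:z[k] for k in 'KRt'}; P=world(d,c)
    hsv=cv2.cvtColor(im,cv2.COLOR_RGB2HSV).astype(int); H,S,V=[hsv[...,i] for i in range(3)]
    m=(H<25)&(S>70)&(abs(P[...,0]-.42)<.1)&(abs(P[...,1]+.292)<.12)&(P[...,2]<.03)
    k,lab,st,ce=cv2.connectedComponentsWithStats(m.astype(np.uint8)); i=1+st[1:,4].argmax()
    v,u=np.nonzero(lab==i); q=np.array([ray(c,a,b,.008) for a,b in zip(u,v)])
    print(n,'tray',cv2.minAreaRect(q[:,:2].astype(np.float32)))
im,d,c=grab('wrist')  # lid/bowl check later
plan([.53,-.03,.27],90.6)
E
```

```text
74 px 279.9594594594595 153.93243243243242 c [ 0.5841 -0.0287] local [ 0.0366 -0.0001] sz [0.017  0.0288] 89.49908447265625 zmed 0.02129477249257041
74 px 296.9594594594595 153.8108108108108 c [ 0.5838 -0.0767] local [ 0.0363 -0.0481] sz [0.017  0.0289] 89.2009048461914 zmed 0.021792055656264568
143 px 264.0 179.0 c [0.513  0.0168] local [-0.0345  0.0454] sz [0.0169 0.0567] 89.70511627197266 zmed 0.021803998651454267
137 px 297.86131386861314 178.52554744525548 c [ 0.5153 -0.0785] local [-0.0322 -0.0499] sz [0.0168 0.0568] 89.18338775634766 zmed 0.021718827190942785
61 px 280.55737704918033 179.52459016393442 c [ 0.5127 -0.0308] local [-0.0348 -0.0022] sz [0.0168 0.0283] 89.48153686523438 zmed 0.022271196894353543
top tray ((0.42220979928970337, -0.2913379669189453), (0.1574326753616333, 0.10924185067415237), 87.76700592041016)
scene tray ((0.423555850982666, -0.2909519672393799), (0.15953217446804047, 0.11360087990760803), 87.84980773925781)
t 5.5 p [0.6564 0.2203 0.2494] phi 95.51 F [ 0.753  -0.3071 -1.6607] w mm 40.9 tilt [ 0.0015 -0.0006]
  -> roll 0.086  shift x 12.90 y -24.90 z -2.06 cm to [ 0.53 -0.03  0.27]
```

move_arm --increments "0 0 -0.5 0.086 -1; 1.6 -3.1 -0.5 0 -1; 1.6 -3.1 -0.5 0 -1; 1.6 -3.1 -0.5 0 -1; 1.6 -3.1 0 0 -1; 1.6 -3.1 0 0 -1; 1.6 -3.1 0 0 -1; 1.6 -3.1 0 0 -1; 1.7 -3.2 0 0 -1; 0 0 0 0 -1; 0 0 0 0 -1"

```text
clock: 6.6
position: [0.53, -0.0303, 0.2703]
orientation: [-0.0, -0.004, 1.0, 0.0]
contact_force: [0.2, -0.0, -0.9]
gripper_width: 0.433
```

```bash
python3 - <<'E'
from h import *
s,p,R=pose()
im,d,c=grab('wrist','w3.png'); P=world(d,c)
T=(P-p)@R; b=(d>0)&(abs(T[...,0])<.03)&(abs(T[...,1])<.05)
q=T[b&(T[...,2]>.06)&(T[...,2]<.11)]*1000; print('tips',q.min(0),q.max(0))
m=(d>0)&(P[...,2]>.08)&(P[...,2]<.09)&(abs(P[...,0]-.547)<.1)&(abs(P[...,1]+.029)<.1)
q=P[m]; print('rim',m.sum(),cv2.minAreaRect(q[:,:2].astype(np.float32)))
hsv=cv2.cvtColor(im,cv2.COLOR_RGB2HSV).astype(int); H,S,V=[hsv[...,i] for i in range(3)]
m=(H<28)&(S>60)&(abs(P[...,0]-.547)<.075)&(abs(P[...,1]+.029)<.075)&(P[...,2]<.03)
n_,lab=cv2.connectedComponents(m.astype(np.uint8))
for i in range(1,n_):
    g=lab==i
    if g.sum()<40: continue
    v,u=np.nonzero(g); q=P[g]; q=q[abs(q[:,2]-.022)<.003]
    r=cv2.minAreaRect(q[:,:2].astype(np.float32)); print(g.sum(),'px',u.mean(),v.mean(),'c',np.array(r[0]),'sz',np.array(r[1]),r[2],'zmed',np.median(P[g][:,2]))
plan([.513,.0165,.30],90.6)
E
```

```text
tips [ -7.8762 -18.0233  60.4532] [  6.7599  17.9518 104.0263]
rim 2328 ((0.5483424663543701, -0.02853378653526306), (0.14495934545993805, 0.14429737627506256), 0.6196519732475281)
694 px 216.72190201729106 144.78962536023056 c [ 0.5158 -0.0768] sz [0.0562 0.0176] 0.6794033050537109 zmed 0.021325447767616825
680 px 292.48823529411766 144.9 c [0.5149 0.0179] sz [0.0564 0.0179] 0.020815514028072357 zmed 0.021301515886969914
337 px 255.22848664688428 143.513353115727 c [ 0.5138 -0.0288] sz [0.0288 0.0174] 0.8862417936325073 zmed 0.02121184477538009
306 px 218.45424836601308 197.8202614379085 c [ 0.5869 -0.0754] sz [0.029  0.0171] 0.3234947919845581 zmed 0.021361328010327918
317 px 255.52681388012618 198.89589905362777 c [ 0.5864 -0.0274] sz [0.0289 0.017 ] 0.41948506236076355 zmed 0.021171022668252836
t 6.65 p [ 0.5304 -0.0294  0.2703] phi 90.59 F [ 0.7676 -0.1265 -1.7577] w mm 40.5 tilt [0.0002 0.0002]
  -> roll -0.000  shift x 1.69 y 4.61 z -2.97 cm to [0.513 0.016 0.3  ]
```

View pics/w3.png

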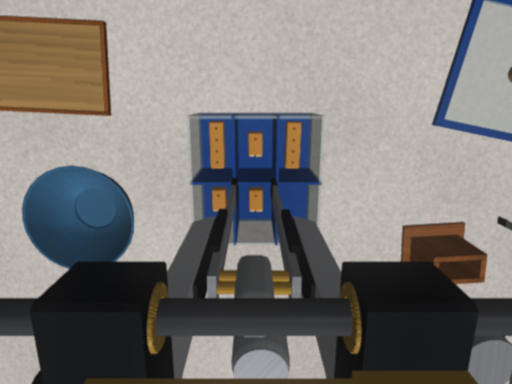

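move_arm --increments "0.5 1.6 0 0 -1; 0.5 1.6 0 0 -1; 0.5 1.55 0 0 -1; 0 0 2 0 -1; 0 0 2 0 -1; 0 0 2 0 -1; 0 0 0.5 0 -1; 0 0 0 0 -1; 0 0 0 0 -1"

```text
clock: 7.55
position: [0.5153, 0.0179, 0.2061]
orientation: [0.0, -0.005, 1.0, -0.0]
contact_force: [0.5, 0.1, -0.7]
gripper_width: 0.435
```

```bash
python3 - <<'E'
from h import *
plan([.515,.018,.112],90.6)
E
```

```text
t 7.55 p [0.5153 0.0179 0.2061] phi 90.61 F [ 0.4516  0.1479 -0.7148] w mm 40.9 tilt [-0.0005 -0.    ]
  -> roll 0.000  shift x 0.03 y 0.01 z 9.41 cm to [0.515 0.018 0.112]
```

move_arm --increments "0 0 1.5 0 -1; 0 0 1.5 0 -1; 0 0 1.5 0 -1; 0 0 1.5 0 -1; 0 0 1.5 0 -1; 0 0 1.2 0 -1; 0 0 0.6 0 -1; 0 0 0 0 -1; 0 0 0 0 -1"

```text
clock: 8.45
position: [0.5152, 0.0175, 0.113]
orientation: [0.0, -0.005, 1.0, 0.0]
contact_force: [-0.2, 0.3, -1.3]
gripper_width: 0.431
```

move_arm --increments "0 0 0 0 -1; 0 0 0 0 -1; 0 0 0 0 -1; 0 0 0 0 -1; 0 0 0 0 -1; 0 0 0 0 -1; 0 0 0 0 -1" --squeeze 27

```text
clock: 9.15
position: [0.5154, 0.0176, 0.1131]
orientation: [0.001, -0.005, 1.0, 0.0]
contact_force: [-1.9, 0.9, 7.0]
gripper_width: 0.313
```

move_arm --increments "0 0 -1 0 -1; 0 0 -2 0 -1; 0 0 -2 0 -1; 0 0 -2 0 -1; 0 0 -2 0 -1; 0 0 -2 0 -1; 0 0 0 0 -1; 0 0 0 0 -1"

```text
clock: 9.95
position: [0.5147, 0.0175, 0.2225]
orientation: [0.0, -0.005, 1.0, 0.0]
contact_force: [0.0, 0.2, -2.6]
gripper_width: 0.313
```

```bash
cat >> h.py <<'E'
def held():
    s,p,R=pose(); im,d,c=grab('wrist'); P=world(d,c); T=(P-p)@R
    b=(d>0)&(abs(T[...,0])<.035)&(abs(T[...,1])<.03)
    q=T[b&(T[...,2]>.06)&(T[...,2]<.125)]*1000; print('jaws+', q.min(0),q.max(0))
    hsv=cv2.cvtColor(im,cv2.COLOR_RGB2HSV).astype(int); m=b&(hsv[...,0]<28)&(hsv[...,1]>60)&(T[...,2]>.06)&(T[...,2]<.125)
    if m.sum()>5: q=T[m]*1000; print('biscuit px',m.sum(),q.min(0),q.max(0))
    else: print('no biscuit')
    return im,d,c
E
python3 - <<'E'
from h import *
held(); plan([.423,-.256,.21],88)
E
```

```text
jaws+ [-28.6641 -12.7339  60.0514] [ 29.5841  12.5998 107.6843]
biscuit px 1560 [-28.6641  -9.5971  77.4011] [ 29.5841  10.1219 101.3707]
t 10.0 p [0.5144 0.0175 0.2219] phi 90.59 F [-0.1107 -0.2301 -1.8238] w mm 29.0 tilt [ 0.0007 -0.0001]
  -> roll 0.045  shift x 8.18 y -27.65 z 1.19 cm to [ 0.423 -0.256  0.21 ]
```

move_arm --increments "0 0 0 0.045 -1; 1.0 -3.4 0 0 -1; 1.0 -3.4 0 0 -1; 1.0 -3.4 0 0 -1; 1.0 -3.4 0 0 -1; 1.0 -3.4 0 0 -1; 1.0 -3.5 0 0 -1; 1.0 -3.5 0 0 -1; 1.1 -3.6 0 0 -1; 0 0 0 0 -1; 0 0 0 0 -1"

```text
clock: 11.1
position: [0.4235, -0.2559, 0.2216]
orientation: [-0.001, 0.018, 1.0, 0.0]
contact_force: [1.3, 0.0, -1.7]
gripper_width: 0.31
```

```bash
python3 - <<'E'
from h import *
s,p,R=pose(); im,d,c=held(); P=world(d,c); hsv=cv2.cvtColor(im,cv2.COLOR_RGB2HSV).astype(int); H,S,V=[hsv[...,i] for i in range(3)]
m=(H<25)&(S>60)&(abs(P[...,0]-.42)<.1)&(abs(P[...,1]+.292)<.12)&(P[...,2]<.02)&(d>0)
q=P[m]; print('tray',m.sum(),cv2.minAreaRect(q[:,:2].astype(np.float32)), np.median(q[:,2]))
q=P[m&(P[...,2]>.007)]; print('rim',cv2.minAreaRect(q[:,:2].astype(np.float32)))
plan([.424,-.256,.113],88)
E
```

```text
jaws+ [-28.4991 -12.5812  60.2214] [ 29.602   12.8152 108.3664]
biscuit px 1663 [-28.4991 -12.5812  60.8092] [ 29.602   12.8152 108.3664]
tray 11298 ((0.4335336685180664, -0.2904295325279236), (0.16099324822425842, 0.12947489321231842), 87.72628784179688) 0.003713685013731199
rim ((0.42344388365745544, -0.2906172275543213), (0.15986071527004242, 0.10924258083105087), 87.76744079589844)
t 11.15 p [ 0.424  -0.255   0.2217] phi 88.0 F [ 0.3698 -0.536  -2.7117] w mm 29.2 tilt [0.0015 0.0003]
  -> roll -0.000  shift x -0.01 y -0.10 z 10.87 cm to [ 0.424 -0.256  0.113]
```

move_arm --increments "0 0 2 0 -1; 0 0 2 0 -1; 0 0 2 0 -1; 0 0 2 0 -1; 0 0 1.6 0 -1; 0 0 0.8 0 -1; 0 0 0.4 0 -1; 0 0 0 0 -1; 0 0 0 0 -1"

```text
clock: 12.05
position: [0.4247, -0.2555, 0.115]
orientation: [0.0, 0.017, 1.0, -0.0]
contact_force: [-0.2, 0.4, -0.8]
gripper_width: 0.316
```

move_arm --increments "0 0 0 0 -1; 0 0 0 0 -1; 0 0 0 0 -1; 0 0 0 0 -1; 0 0 0 0 -1; 0 0 0 0 -1; 0 0 -0.5 0 -1; 0 0 -1 0 -1; 0 0 -1 0 -1; 0 0 -1.5 0 -1; 0 0 -2 0 -1; 0 0 -2 0 -1" --squeeze 6

```text
clock: 13.25
position: [0.4242, -0.2557, 0.1961]
orientation: [0.0, 0.018, 1.0, -0.0]
contact_force: [-1.1, -0.6, -1.4]
gripper_width: 0.428
```

```bash
python3 - <<'E'
from h import *
im,d,c=held(); P=world(d,c); hsv=cv2.cvtColor(im,cv2.COLOR_RGB2HSV).astype(int)
m=(d>0)&(P[...,2]>.014)&(P[...,2]<.03)&(abs(P[...,0]-.42)<.05)&(abs(P[...,1]+.29)<.075)
q=P[m]; print('on tray',m.sum(),cv2.minAreaRect(q[:,:2].astype(np.float32)),np.percentile(q[:,2],[5,50,95]))
cv2.imwrite('pics/w4.png',im[...,::-1])
a=plan([.5158,-.0762,.21],90.6); plan([.5158,-.0762,.112],90.6,*a)
E
```

```text
jaws+ [ -8.5912 -17.9445  60.1274] [  7.0012  18.051  104.0464]
biscuit px 128 [ -8.5912 -17.9445  60.9363] [  7.0012  18.051  104.0464]
on tray 933 ((0.4240569472312927, -0.25531530380249023), (0.01799698732793331, 0.05761905759572983), 85.97212219238281) [0.0198 0.0214 0.0227]
t 13.3 p [ 0.4254 -0.2565  0.1989] phi 87.96 F [ 2.2378 -2.6356  1.8507] w mm 40.4 tilt [-0.0039 -0.0009]
  -> roll -0.046  shift x -9.22 y 17.93 z -1.11 cm to [ 0.516 -0.076  0.21 ]
  -> roll -0.000  shift x 0.00 y 0.00 z 9.80 cm to [ 0.516 -0.076  0.112]
```

move_arm --increments "0 0 -2.2 -0.045 -1; -1.5 3 0 0 -1; -1.5 3 0 0 -1; -1.5 3 0 0 -1; -1.6 3 0 0 -1; -1.6 3 0 0 -1; -1.6 2.9 0 0 -1; 0 0 0 0 -1; 0 0 0 0 -1"

```text
clock: 14.2
position: [0.5155, -0.0753, 0.2167]
orientation: [0.0, -0.006, 1.0, -0.0]
contact_force: [-0.5, -0.8, -2.0]
gripper_width: 0.431
```

```bash
python3 - <<'E'
from h import *
plan([.5158,-.0763,.112],90.6)
E
```

```text
t 14.2 p [ 0.5155 -0.0753  0.2167] phi 90.66 F [-0.4737 -0.7637 -2.0014] w mm 40.5 tilt [-0.     -0.0003]
  -> roll 0.001  shift x -0.03 y -0.10 z 10.47 cm to [ 0.516 -0.076  0.112]
```

move_arm --increments "0 -0.1 1.5 0 -1; 0 0 1.5 0 -1; 0 0 1.5 0 -1; 0 0 1.5 0 -1; 0 0 1.5 0 -1; 0 0 1.5 0 -1; 0 0 1 0 -1; 0 0 0.4 0 -1; 0 0 0 0 -1; 0 0 0 0 -1"

```text
clock: 15.2
position: [0.5157, -0.0769, 0.113]
orientation: [0.0, -0.005, 1.0, -0.0]
contact_force: [-0.1, 0.5, -1.2]
gripper_width: 0.433
```

move_arm --increments "0 0 0 0 -1; 0 0 0 0 -1; 0 0 0 0 -1; 0 0 0 0 -1; 0 0 0 0 -1; 0 0 0 0 -1; 0 0 0 0 -1" --squeeze 27

```text
clock: 15.9
position: [0.5159, -0.0767, 0.1131]
orientation: [0.0, -0.005, 1.0, 0.0]
contact_force: [-1.2, -0.6, 6.8]
gripper_width: 0.308
```

move_arm --increments "0 0 -1 0 -1; 0 0 -2 0 -1; 0 0 -2 0 -1; 0 0 -2 0 -1; 0 0 -2 0 -1; 0 0 -2 0 -1; 0 0 0 0 -1; 0 0 0 0 -1"

```text
clock: 16.7
position: [0.5154, -0.0765, 0.2225]
orientation: [0.0, -0.005, 1.0, 0.0]
contact_force: [-0.1, -0.1, -2.9]
gripper_width: 0.307
```

```bash
python3 - <<'E'
from h import *
held(); plan([.422,-.326,.22],88)
E
```

```text
jaws+ [-29.2923 -12.7164  60.1769] [ 29.4025  12.6618 106.112 ]
biscuit px 1562 [-29.2923  -9.5958  78.4435] [ 29.3928  10.0225 102.64  ]
t 16.75 p [ 0.5151 -0.0765  0.2219] phi 90.59 F [-0.2793  0.7022 -2.5273] w mm 29.0 tilt [0.0006 0.0001]
  -> roll 0.045  shift x 8.43 y -25.26 z 0.19 cm to [ 0.422 -0.326  0.22 ]
```

move_arm --increments "0 0 0 0.045 -1; 1.0 -3.1 0 0 -1; 1.0 -3.1 0 0 -1; 1.0 -3.1 0 0 -1; 1.0 -3.1 0 0 -1; 1.1 -3.2 0 0 -1; 1.1 -3.2 0 0 -1; 1.1 -3.2 0 0 -1; 1.1 -3.3 0 0 -1; 0 0 0 0 -1; 0 0 0 0 -1"

```text
clock: 17.85
position: [0.4219, -0.3268, 0.2215]
orientation: [-0.001, 0.018, 1.0, 0.0]
contact_force: [0.5, 0.7, -2.3]
gripper_width: 0.314
```

```bash
python3 - <<'E'
from h import *
plan([.422,-.326,.113],88)
E
```

```text
t 17.85 p [ 0.4219 -0.3268  0.2215] phi 87.9 F [ 0.5279  0.6698 -2.3026] w mm 29.6 tilt [0.0018 0.0003]
  -> roll -0.002  shift x -0.01 y 0.08 z 10.85 cm to [ 0.422 -0.326  0.113]
```

move_arm --increments "0 0 2 0 -1; 0 0 2 0 -1; 0 0 2 0 -1; 0 0 2 0 -1; 0 0 1.6 0 -1; 0 0 0.8 0 -1; 0 0 0.4 0 -1; 0 0 0 0 -1; 0 0 0 0 -1"

```text
clock: 18.75
position: [0.4231, -0.3265, 0.115]
orientation: [0.0, 0.017, 1.0, -0.0]
contact_force: [-0.6, 0.5, -2.0]
gripper_width: 0.313
```

move_arm --increments "0 0 0 0 -1; 0 0 0 0 -1; 0 0 0 0 -1; 0 0 0 0 -1; 0 0 0 0 -1; 0 0 0 0 -1; 0 0 -0.5 0 -1; 0 0 -1 0 -1; 0 0 -1 0 -1; 0 0 -1.5 0 -1; 0 0 -2 0 -1; 0 0 -2 0 -1" --squeeze 6

```text
clock: 19.95
position: [0.4226, -0.3266, 0.1961]
orientation: [0.0, 0.018, 1.0, -0.0]
contact_force: [-0.2, 0.7, -1.6]
gripper_width: 0.43
```

```bash
cat >> h.py <<'E'
def bowl():
    for n in ('top','scene'):
        im,d,c=grab(n); P=world(d,c); hsv=cv2.cvtColor(im,cv2.COLOR_RGB2HSV).astype(int)
        m=(d>0)&(hsv[...,0]>90)&(hsv[...,0]<115)&(hsv[...,1]>80)&(P[...,2]>.045)&(P[...,2]<.06)&(P[...,0]>.45)&(P[...,1]<-.12)&(P[...,0]<.85)
        q=P[m]
        if len(q)>20: print(n,'bowl',len(q),np.array(cv2.minEnclosingCircle(q[:,:2].astype(np.float32))[0]),cv2.minEnclosingCircle(q[:,:2].astype(np.float32))[1])
E
python3 - <<'E'
from h import *
im,d,c=held(); P=world(d,c)
m=(d>0)&(P[...,2]>.014)&(P[...,2]<.03)&(abs(P[...,0]-.42)<.05)&(abs(P[...,1]+.29)<.075)
n,l=cv2.connectedComponents(m.astype(np.uint8))
for i in range(1,n):
    q=P[l==i]
    if len(q)>50: print('on tray',len(q),cv2.minAreaRect(q[:,:2].astype(np.float32)),np.percentile(q[:,2],[5,50,95]))
bowl()
plan([.5138,-.0285,.22],90.6)
E
```

```text
jaws+ [ -7.9782 -18.09    60.0069] [  6.8842  17.9418 104.7606]
biscuit px 129 [ -7.9782 -18.09    60.1228] [  6.7516  17.9418 104.7606]
on tray 980 ((0.42426130175590515, -0.25538644194602966), (0.018454408273100853, 0.05808428302407265), 85.92744445800781) [0.0186 0.0213 0.0225]
on tray 928 ((0.4223763048648834, -0.3261471092700958), (0.017095716670155525, 0.057023752480745316), 87.721923828125) [0.0199 0.0215 0.0227]
top bowl 329 [ 0.6022 -0.2448] 0.06645456701517105
scene bowl 375 [ 0.6033 -0.243 ] 0.06763344258069992
t 20.1 p [ 0.4234 -0.3269  0.196 ] phi 88.01 F [-0.1091 -0.3791 -2.5324] w mm 40.6 tilt [-0.0028 -0.0007]
  -> roll -0.045  shift x -9.35 y 29.74 z -2.40 cm to [ 0.514 -0.028  0.22 ]
```

move_arm --increments "0 0 -2.4 -0.045 -1; -1 3.3 0 0 -1; -1 3.3 0 0 -1; -1 3.3 0 0 -1; -1 3.3 0 0 -1; -1 3.3 0 0 -1; -1 3.3 0 0 -1; -1 3.3 0 0 -1; -1.1 3.3 0 0 -1; -1.2 3.3 0 0 -1; 0 0 0 0 -1; 0 0 0 0 -1"

```text
clock: 21.3
position: [0.5123, -0.0282, 0.2177]
orientation: [-0.001, -0.006, 1.0, -0.0]
contact_force: [0.4, -0.6, -1.4]
gripper_width: 0.429
```

```bash
python3 - <<'E'
from h import *
plan([.5138,-.0288,.112],90.6)
E
```

```text
t 21.3 p [ 0.5123 -0.0282  0.2177] phi 90.67 F [ 0.436  -0.6459 -1.4252] w mm 40.4 tilt [ 0.0013 -0.0005]
  -> roll 0.001  shift x -0.15 y -0.06 z 10.57 cm to [ 0.514 -0.029  0.112]
```

move_arm --increments "-0.1 -0.05 1.5 0 -1; 0 0 1.5 0 -1; 0 0 1.5 0 -1; 0 0 1.5 0 -1; 0 0 1.5 0 -1; 0 0 1.5 0 -1; 0 0 1 0 -1; 0 0 0.5 0 -1; 0 0 0 0 -1; 0 0 0 0 -1"

```text
clock: 22.3
position: [0.5139, -0.0293, 0.1139]
orientation: [0.0, -0.005, 1.0, -0.0]
contact_force: [-0.5, -1.1, -1.8]
gripper_width: 0.433
```

move_arm --increments "0 0 0 0 -1; 0 0 0 0 -1; 0 0 0 0 -1; 0 0 0 0 -1; 0 0 0 0 -1; 0 0 0 0 -1; 0 0 0 0 -1" --squeeze 27

```text
clock: 23.0
position: [0.5141, -0.0291, 0.114]
orientation: [0.0, -0.005, 1.0, 0.0]
contact_force: [-1.4, -0.4, 6.7]
gripper_width: 0.309
```

move_arm --increments "0 0 -1 0 -1; 0 0 -2 0 -1; 0 0 -2 0 -1; 0 0 -2 0 -1; 0 0 -2 0 -1; 0 0 -2 0 -1; 0 0 0 0 -1; 0 0 0 0 -1"

```text
clock: 23.8
position: [0.5136, -0.029, 0.2236]
orientation: [0.0, -0.005, 1.0, 0.0]
contact_force: [-0.1, -0.5, -2.6]
gripper_width: 0.309
```

```bash
python3 - <<'E'
from h import *
held(); plan([.603,-.2435,.22])
E
```

```text
jaws+ [-15.7101 -12.7444  60.1431] [ 15.1764  12.67   109.5055]
biscuit px 828 [-15.7101  -9.5687  78.3044] [ 15.1764   9.4716 104.4673]
t 23.85 p [ 0.5133 -0.029   0.223 ] phi 90.59 F [ 0.3853  0.8828 -1.7701] w mm 28.9 tilt [0.0006 0.    ]
  -> roll -0.000  shift x -8.75 y -21.54 z 0.30 cm to [ 0.603 -0.244  0.22 ]
```

move_arm --increments "-1.2 -3.2 0 0 -1; -1.2 -3.2 0 0 -1; -1.2 -3.2 0 0 -1; -1.2 -3.2 0 0 -1; -1.3 -3.3 0 0 -1; -1.3 -3.3 0 0 -1; -1.3 -3.3 0 0 -1; 0 0 0 0 -1; 0 0 0 0 -1"

```text
clock: 24.75
position: [0.6022, -0.2558, 0.2218]
orientation: [-0.001, -0.004, 1.0, 0.0]
contact_force: [1.0, 0.7, -2.5]
gripper_width: 0.307
```

move_arm --increments "0 0 2 0 -1; 0 0 2 0 -1; 0 0 2 0 -1; 0 0 1.7 0 -1; 0 0 1 0 -1; 0 0 0.5 0 -1; 0 0 0 0 -1; 0 0 0 0 -1"

```text
clock: 25.55
position: [0.6033, -0.2552, 0.1321]
orientation: [0.0, -0.005, 1.0, -0.0]
contact_force: [0.2, -0.6, -2.2]
gripper_width: 0.309
```

move_arm --increments "0 0 0 0 -1; 0 0 0 0 -1; 0 0 0 0 -1; 0 0 0 0 -1; 0 0 0 0 -1; 0 0 0 0 -1; 0 0 -0.5 0 -1; 0 0 -1.5 0 -1; 0 0 -2 0 -1; 0 0 -2 0 -1; 0 0 -2 0 -1; 0 0 -1.2 0 -1" --squeeze 6

```text
clock: 26.75
position: [0.6036, -0.2556, 0.2263]
orientation: [0.001, -0.005, 1.0, -0.0]
contact_force: [-0.1, -0.1, -1.7]
gripper_width: 0.424
```

```bash
cat >> h.py <<'E'
def inbowl(b=(.603,-.2435)):
    im,d,c=held(); P=world(d,c); hsv=cv2.cvtColor(im,cv2.COLOR_RGB2HSV).astype(int)
    m=(d>0)&(hsv[...,0]<30)&(hsv[...,1]>50)&(np.hypot(P[...,0]-b[0],P[...,1]-b[1])<.06)&(P[...,2]<.06)
    n,l=cv2.connectedComponents(m.astype(np.uint8))
    for i in range(1,n):
        q=P[l==i]
        if len(q)>40: print('in bowl',len(q),np.median(q,0),cv2.minAreaRect(q[:,:2].astype(np.float32))[1])
    return im
E
python3 - <<'E'
from h import *
inbowl(); bowl(); plan([.5869,-.075,.22],90.6)
E
```

```text
jaws+ [ -8.1364 -18.0749  60.2088] [  6.8721  17.9111 105.4111]
no biscuit
in bowl 412 [ 0.6026 -0.2543  0.0223] (0.018193818628787994, 0.03438229486346245)
top bowl 230 [ 0.6023 -0.2441] 0.06599126756191254
scene bowl 334 [ 0.603  -0.2433] 0.06746024638414383
t 26.9 p [ 0.6033 -0.2553  0.2243] phi 90.58 F [-0.3037  0.5911 -2.5353] w mm 40.3 tilt [-0.0014 -0.0002]
  -> roll -0.000  shift x 1.45 y 18.04 z 0.43 cm to [ 0.587 -0.075  0.22 ]
```

move_arm --increments "0.2 3 0 0 -1; 0.2 3 0 0 -1; 0.2 3 0 0 -1; 0.3 3 0 0 -1; 0.3 3 0 0 -1; 0.3 3 0 0 -1; 0 0 0 0 -1; 0 0 0 0 -1"

```text
clock: 27.7
position: [0.5858, -0.0747, 0.2228]
orientation: [-0.001, -0.006, 1.0, -0.0]
contact_force: [-0.6, 0.2, -1.8]
gripper_width: 0.429
```

```bash
python3 - <<'E'
from h import *
plan([.5866,-.0753,.112],90.6)
E
```

```text
t 27.7 p [ 0.5858 -0.0747  0.2228] phi 90.67 F [-0.5647  0.1798 -1.7754] w mm 40.3 tilt [ 0.0012 -0.0001]
  -> roll 0.001  shift x -0.08 y -0.06 z 11.08 cm to [ 0.587 -0.075  0.112]
```

move_arm --increments "-0.05 -0.05 1.5 0 -1; 0 0 1.5 0 -1; 0 0 1.5 0 -1; 0 0 1.5 0 -1; 0 0 1.5 0 -1; 0 0 1.5 0 -1; 0 0 1.5 0 -1; 0 0 0.5 0 -1; 0 0 0 0 -1; 0 0 0 0 -1"

```text
clock: 28.7
position: [0.587, -0.0759, 0.1139]
orientation: [0.0, -0.005, 1.0, -0.0]
contact_force: [0.6, 0.0, -0.5]
gripper_width: 0.429
```

move_arm --increments "0 0 0 0 -1; 0 0 0 0 -1; 0 0 0 0 -1; 0 0 0 0 -1; 0 0 0 0 -1; 0 0 0 0 -1; 0 0 0 0 -1" --squeeze 27

```text
clock: 29.4
position: [0.5872, -0.0758, 0.1141]
orientation: [0.001, -0.005, 1.0, 0.0]
contact_force: [-0.9, 0.9, 6.4]
gripper_width: 0.312
```

move_arm --increments "0 0 -1 0 -1; 0 0 -2 0 -1; 0 0 -2 0 -1; 0 0 -2 0 -1; 0 0 -2 0 -1; 0 0 -2 0 -1; 0 0 0 0 -1; 0 0 0 0 -1"

```text
clock: 30.2
position: [0.5865, -0.0758, 0.2234]
orientation: [0.0, -0.005, 1.0, 0.0]
contact_force: [-0.3, 0.3, -1.8]
gripper_width: 0.31
```

```bash
python3 - <<'E'
from h import *
held(); bowl(); plan([.603,-.231,.22])
E
```

```text
jaws+ [-14.7248 -12.6581  60.0043] [ 15.1697  12.6656 108.0813]
biscuit px 821 [-14.7248  -9.5662  78.1104] [ 15.1697   9.4571 103.6085]
top bowl 22 [ 0.6017 -0.3061] 0.018549548462033272
scene bowl 381 [ 0.6032 -0.2435] 0.0673147588968277
t 30.35 p [ 0.5861 -0.0757  0.2225] phi 90.59 F [ 0.1668  0.7101 -2.7549] w mm 29.1 tilt [ 0.0016 -0.0002]
  -> roll -0.000  shift x -1.53 y -15.54 z 0.25 cm to [ 0.603 -0.231  0.22 ]
```

move_arm --increments "-0.3 -3.2 0 0 -1; -0.3 -3.2 0 0 -1; -0.3 -3.2 0 0 -1; -0.3 -3.2 0 0 -1; -0.3 -3 0 0 -1; 0 0 0 0 -1; 0 0 0 0 -1; 0 0 2 0 -1; 0 0 2 0 -1; 0 0 2 0 -1; 0 0 1.5 0 -1; 0 0 1 0 -1"

```text
clock: 31.55
position: [0.603, -0.2324, 0.1371]
orientation: [-0.001, -0.006, 1.0, 0.0]
contact_force: [-0.6, -0.5, -1.1]
gripper_width: 0.312
```

move_arm --increments "0 0 0 0 -1; 0 0 0 0 -1"

```text
clock: 31.75
position: [0.6035, -0.2336, 0.1389]
orientation: [0.0, -0.005, 1.0, -0.0]
contact_force: [0.3, -0.2, -1.7]
gripper_width: 0.308
```

move_arm --increments "0 0 0 0 -1; 0 0 0 0 -1; 0 0 0 0 -1; 0 0 0 0 -1; 0 0 0 0 -1; 0 0 0 0 -1; 0 0 -0.5 0 -1; 0 0 -1.5 0 -1; 0 0 -2 0 -1; 0 0 -2 0 -1; 0 0 -2 0 -1; 0 0 -0.7 0 -1" --squeeze 6

```text
clock: 32.95
position: [0.6041, -0.2343, 0.2286]
orientation: [0.002, -0.005, 1.0, -0.0]
contact_force: [-0.0, -0.1, -2.0]
gripper_width: 0.429
```

```bash
python3 - <<'E'
from h import *
inbowl(); bowl(); plan([.5864,-.0276,.22],90.6)
E
```

```text
jaws+ [ -8.4709 -17.9971  60.5575] [  6.8579  17.9929 104.6178]
no biscuit
in bowl 410 [ 0.6028 -0.2539  0.0223] (0.017560794949531555, 0.03270145505666733)
in bowl 406 [ 0.6032 -0.2329  0.0223] (0.03389507532119751, 0.017517855390906334)
top bowl 128 [ 0.6022 -0.2442] 0.06599519401788712
scene bowl 341 [ 0.6035 -0.2435] 0.06763382256031036
t 33.1 p [ 0.6034 -0.2336  0.2257] phi 90.59 F [ 0.0214 -0.6164 -2.942 ] w mm 40.6 tilt [-0.0006  0.    ]
  -> roll -0.000  shift x 1.48 y 20.62 z 0.57 cm to [ 0.586 -0.028  0.22 ]
```

move_arm --increments "0.2 3 0 0 -1; 0.2 3 0 0 -1; 0.2 3 0 0 -1; 0.2 3 0 0 -1; 0.2 2.9 0 0 -1; 0.2 2.9 0 0 -1; 0.2 2.9 0 0 -1; 0 0 0 0 -1; 0 0 0 0 -1"

```text
clock: 34.0
position: [0.5868, -0.0264, 0.2247]
orientation: [-0.001, -0.006, 1.0, -0.0]
contact_force: [0.0, -1.2, -1.8]
gripper_width: 0.433
```

```bash
python3 - <<'E'
from h import *
plan([.5864,-.0276,.113],90.6)
E
```

```text
t 34.0 p [ 0.5868 -0.0264  0.2247] phi 90.66 F [ 0.0088 -1.2164 -1.8129] w mm 40.7 tilt [ 0.0012 -0.0003]
  -> roll 0.001  shift x 0.04 y -0.12 z 11.17 cm to [ 0.586 -0.028  0.113]
```

move_arm --increments "0.05 -0.05 1.5 0 -1; 0 0 1.5 0 -1; 0 0 1.5 0 -1; 0 0 1.5 0 -1; 0 0 1.5 0 -1; 0 0 1.5 0 -1; 0 0 1.5 0 -1; 0 0 0.6 0 -1; 0 0 0 0 -1; 0 0 0 0 -1"

```text
clock: 35.0
position: [0.587, -0.0274, 0.1148]
orientation: [0.0, -0.005, 1.0, -0.0]
contact_force: [0.1, -0.0, -1.3]
gripper_width: 0.428
```

move_arm --increments "0 0 0 0 -1; 0 0 0 0 -1; 0 0 0 0 -1; 0 0 0 0 -1; 0 0 0 0 -1; 0 0 0 0 -1; 0 0 0 0 -1" --squeeze 27

```text
clock: 35.7
position: [0.5872, -0.0273, 0.1151]
orientation: [0.001, -0.005, 1.0, 0.0]
contact_force: [-0.8, -0.3, 6.9]
gripper_width: 0.311
```

move_arm --increments "0 0 -1 0 -1; 0 0 -2 0 -1; 0 0 -2 0 -1; 0 0 -2 0 -1; 0 0 -2 0 -1; 0 0 -2 0 -1; 0 0 0 0 -1; 0 0 0 0 -1"

```text
clock: 36.5
position: [0.5865, -0.0272, 0.2244]
orientation: [0.0, -0.005, 1.0, 0.0]
contact_force: [0.1, -0.1, -3.0]
gripper_width: 0.31
```

```bash
python3 - <<'E'
from h import *
held(); bowl(); plan([.603,-.2435,.22])
E
```

```text
jaws+ [-15.0281 -12.7391  60.0121] [ 15.3286  12.5947 110.2323]
biscuit px 826 [-15.0281  -9.6237  78.4039] [ 15.2402   9.4179 105.4459]
top bowl 232 [ 0.6309 -0.2259] 0.06692823022603989
scene bowl 382 [ 0.6308 -0.225 ] 0.06736834347248077
t 36.65 p [ 0.5861 -0.0273  0.2235] phi 90.59 F [-0.0266 -0.7754 -1.9361] w mm 29.3 tilt [ 0.0016 -0.0002]
  -> roll -0.000  shift x -1.47 y -21.64 z 0.35 cm to [ 0.603 -0.244  0.22 ]
```

move_arm --increments "-0.7 -3.3 0 0 -1; -0.7 -3.3 0 0 -1; -0.7 -3.3 0 0 -1; -0.7 -3.3 0 0 -1; -0.7 -3.3 0 0 -1; -0.7 -3.3 0 0 -1; 0 0 0 0 -1; 0 0 0 0 -1"

```text
clock: 37.45
position: [0.6301, -0.2256, 0.2233]
orientation: [-0.001, -0.004, 1.0, 0.0]
contact_force: [0.3, 1.1, -2.7]
gripper_width: 0.31
```

```bash
python3 - <<'E'
from h import *
inbowl((.631,-.2255)); bowl(); plan([.631,-.2255,.14])
E
```

```text
jaws+ [-15.1083 -12.7128  60.1809] [ 15.4222  12.729  110.1845]
biscuit px 860 [-15.1083 -11.3563  79.2406] [ 15.4222  11.9501 110.1845]
in bowl 309 [ 0.6266 -0.2387  0.0223] (0.017096029594540596, 0.03330666571855545)
in bowl 308 [ 0.6267 -0.212   0.0223] (0.018783867359161377, 0.03297123685479164)
top bowl 109 [ 0.6301 -0.2254] 0.06594052165746689
scene bowl 331 [ 0.6309 -0.2246] 0.06722014397382736
t 37.6 p [ 0.6306 -0.2236  0.224 ] phi 90.65 F [-0.5334  0.3568 -1.8337] w mm 29.6 tilt [0.0008 0.0006]
  -> roll -0.000  shift x -0.03 y -0.19 z 8.40 cm to [ 0.631 -0.226  0.14 ]
```

move_arm --increments "0 -0.1 2 0 -1; 0 0 2 0 -1; 0 0 2 0 -1; 0 0 1.4 0 -1; 0 0 0.8 0 -1; 0 0 0 0 -1; 0 0 0 0 -1"

```text
clock: 38.3
position: [0.6311, -0.2259, 0.1431]
orientation: [0.0, -0.005, 1.0, -0.0]
contact_force: [0.6, -0.2, -2.2]
gripper_width: 0.31
```

move_arm --increments "0 0 0 0 -1; 0 0 0 0 -1; 0 0 0 0 -1; 0 0 0 0 -1; 0 0 0 0 -1; 0 0 0 0 -1; 0 0 -0.5 0 -1; 0 0 -1.5 0 -1; 0 0 -2 0 -1; 0 0 -2 0 -1; 0 0 -2 0 -1; 0 0 -1 0 -1" --squeeze 6

```text
clock: 39.5
position: [0.6314, -0.2264, 0.2355]
orientation: [0.001, -0.005, 1.0, -0.0]
contact_force: [0.5, 1.0, -2.1]
gripper_width: 0.427
```

```bash
python3 - <<'E'
from h import *
im=inbowl((.631,-.2255)); cv2.imwrite('pics/w5.png',im[...,::-1]); bowl()
a=plan([.6565,.2204,.25],95.4)
E
```

```text
jaws+ [ -7.9822 -17.9944  60.2327] [  6.89    17.97   104.3581]
no biscuit
in bowl 915 [ 0.63   -0.2251  0.0242] (0.04014146327972412, 0.038433365523815155)
top bowl 145 [ 0.6302 -0.2257] 0.06647837162017822
scene bowl 339 [ 0.6309 -0.2248] 0.06735984236001968
t 39.65 p [ 0.6309 -0.2259  0.2331] phi 90.59 F [-0.5215  0.0257 -2.8695] w mm 40.6 tilt [-0.0011 -0.0001]
  -> roll -0.084  shift x -6.75 y 44.19 z -1.69 cm to [0.656 0.22  0.25 ]
```

View pics/w5.png

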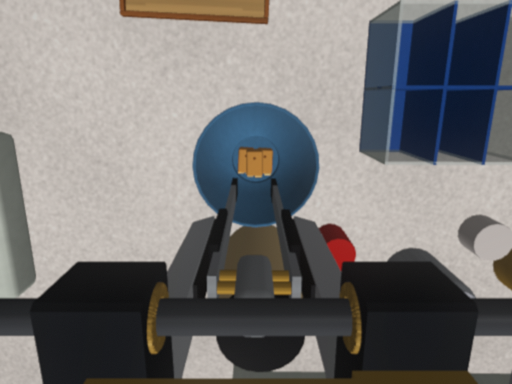

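move_arm --increments "0 0 -1.7 -0.085 -1; -0.6 4 0 0 -1; -0.6 4 0 0 -1; -0.6 4 0 0 -1; -0.6 4 0 0 -1; -0.6 4 0 0 -1; -0.6 4 0 0 -1; -0.6 4 0 0 -1; -0.6 4 0 0 -1; -0.6 4 0 0 -1; -0.6 4 0 0 -1; -0.7 4.2 0 0 -1"

```text
clock: 40.85
position: [0.6548, 0.2218, 0.2483]
orientation: [-0.001, -0.047, 0.999, -0.0]
contact_force: [0.2, -0.8, -2.1]
gripper_width: 0.428
```

move_arm --increments "0 0 0 0 -1; 0 0 0 0 -1; 0 0 0 0 -1"

```text
clock: 41.15
position: [0.6553, 0.2191, 0.2488]
orientation: [-0.0, -0.047, 0.999, -0.001]
contact_force: [-0.7, -0.2, -2.5]
gripper_width: 0.43
```

```bash
python3 - <<'E'
from h import *
im,d,c=held(); P=world(d,c)
for k in (0,1):
    hsv=cv2.cvtColor(im,cv2.COLOR_RGB2HSV).astype(int)
    m=(d>0)&(P[...,2]>.064)&(P[...,2]<.075)&(abs(P[...,0]-.657)<.05)&(abs(P[...,1]-.22)<.05)&(hsv[...,0]<20)&(hsv[...,1]>80)
    q=P[m]; print('socket',m.sum(),cv2.minAreaRect(q[:,:2].astype(np.float32)))
    if k==0: im,d,c=grab('scene'); P=world(d,c)
plan([.6568,.2202,.11],95)
E
```

```text
jaws+ [ -8.1134 -18.1804  60.0551] [  6.8457  17.7353 104.5849]
biscuit px 34 [  1.742  -18.1804  71.569 ] [  6.8457  17.7353 102.9495]
socket 1046 ((0.6579689383506775, 0.22009143233299255), (0.03845261409878731, 0.06304223090410233), 4.4073638916015625)
socket 133 ((0.6580033302307129, 0.21833711862564087), (0.0379476435482502, 0.06582874804735184), 4.779265880584717)
t 41.25 p [0.6555 0.2189 0.2493] phi 95.34 F [-0.0705  0.4897 -2.0445] w mm 40.2 tilt [ 0.0003 -0.0005]
  -> roll 0.006  shift x -0.14 y 0.12 z 13.93 cm to [0.657 0.22  0.11 ]
```

move_arm --increments "-0.18 0.1 0 0.01 -1; 0 0 2 0 -1; 0 0 2 0 -1; 0 0 2 0 -1; 0 0 2 0 -1; 0 0 2 0 -1; 0 0 1.5 0 -1; 0 0 1 0 -1; 0 0 0.6 0 -1; 0 0 0.3 0 -1; 0 0 0.2 0 -1; 0 0 0 0 -1"

```text
clock: 42.45
position: [0.6573, 0.2217, 0.1138]
orientation: [0.0, -0.043, 0.999, 0.0]
contact_force: [-0.1, -0.8, -1.6]
gripper_width: 0.428
```

move_arm --increments "0 0 0.1 0 -1; 0 0 0 0 -1; 0 0 0.1 0 -1; 0 0 0 0 -1"

```text
clock: 42.85
position: [0.6571, 0.2217, 0.1114]
orientation: [-0.0, -0.043, 0.999, -0.0]
contact_force: [0.4, 1.2, -2.4]
gripper_width: 0.435
```

move_arm --increments "0 0 0.1 0 -1; 0 0 0 0 -1; 0 0 0.1 0 -1; 0 0 0 0 -1; 0 0 0 0 -1"

```text
clock: 43.35
position: [0.6572, 0.2217, 0.1096]
orientation: [0.0, -0.043, 0.999, 0.0]
contact_force: [0.5, -0.3, -0.3]
gripper_width: 0.433
```

move_arm --increments "0 0 0.05 0 -1; 0 0 0 0 -0.1; 0 0 0 0 0; 0 0 0 0 0.1; 0 0 0 0 0.3; 0 0 0 0 0.4; 0 0 0 0 0.4; 0 0 0 0 0.4; 0 0 0 0 0.4"

```text
clock: 44.25
position: [0.6571, 0.2216, 0.1089]
orientation: [-0.0, -0.043, 0.999, -0.0]
contact_force: [0.5, 0.1, 0.6]
gripper_width: 0.701
```

move_arm --increments "0 0 -1 0 0.4; 0 0 -2 0 0.4; 0 0 -2 0 0.4; 0 0 -2 0 0.4; 0 0 -2 0 0.4; 0 0 -2 0 0.4; 0 0 -2 0 0.4; 0 0 -2 0 0.4; 0 0 0 0 0.4; 0 0 0 0 0.4"

```text
clock: 45.25
position: [0.6571, 0.2217, 0.2595]
orientation: [0.0, -0.043, 0.999, 0.0]
contact_force: [-0.8, 0.1, 0.4]
gripper_width: 0.698
```

```bash
cat >> h.py <<'E'
def lidfind(name):
    im,d,c=grab(name); P=world(d,c); hsv=cv2.cvtColor(im,cv2.COLOR_RGB2HSV).astype(int); X,Y,Z=[P[...,i] for i in range(3)]
    m=(d>0)&(hsv[...,0]>95)&(hsv[...,0]<125)&(hsv[...,1]>120)&(Z<.02)&(Z>-.01)&(X>.25)&(X<.65)&(Y>.1)&(Y<.5)
    q=P[m]
    if len(q)>100: print(name,'lid',len(q),cv2.minAreaRect(q[:,:2].astype(np.float32)))
    m=(d>0)&(hsv[...,0]<25)&(hsv[...,1]>60)&(Z>.035)&(Z<.048)&(X>.25)&(X<.6)&(Y>.13)&(Y<.5); q=P[m]
    if len(q)>5: print(name,'knob',len(q),cv2.minAreaRect(q[:,:2].astype(np.float32)),np.median(q,0))
    return im,d,c
E
python3 - <<'E'
from h import *
im,d,c=grab('scene'); P=world(d,c)
cv2.imwrite('pics/s3.png',cv2.resize(im[100:260,250:450,::-1],None,fx=4,fy=3.7,interpolation=cv2.INTER_CUBIC))
for n in('scene','wrist'):
    if n=='wrist': im,d,c=grab(n); P=world(d,c)
    b=(d>0)&(abs(P[...,0]-.657)<.04)&(abs(P[...,1]-.22)<.035)
    for lo,hi in((.155,.1845),(.1,.145)):
        q=P[b&(P[...,2]>lo)&(P[...,2]<hi)]; 
        if len(q)>5: print(n,lo,len(q),cv2.minAreaRect(q[:,:2].astype(np.float32)),np.percentile(q[:,2],[50,95,99]))
    q=P[b&(P[...,2]>.15)&(P[...,2]<.205)]; print('top z',np.percentile(q[:,2],[50,90,98]) if len(q) else None)
lidfind('top'); lidfind('scene'); lidfind('wrist'); plan([.424,.29,.25],90)
E
```

```text
scene 0.155 74 ((0.6571093201637268, 0.2222267985343933), (0.018437780439853668, 0.04086154326796532), 11.53141975402832) [0.1699 0.1824 0.1838]
scene 0.1 112 ((0.6569033861160278, 0.2232193946838379), (0.022669585421681404, 0.04775040224194527), 5.232965469360352) [0.1218 0.1438 0.1445]
top z [0.1712 0.1872 0.1889]
wrist 0.155 577 ((0.6564778089523315, 0.2238830327987671), (0.016047725453972816, 0.040916744619607925), 4.853061199188232) [0.1702 0.1831 0.1842]
wrist 0.1 205 ((0.6556420922279358, 0.22368095815181732), (0.01818688027560711, 0.04552338644862175), 4.879397869110107) [0.1245 0.144  0.1448]
top z [0.1716 0.1875 0.1883]
top lid 175 ((0.4126225709915161, 0.2157669961452484), (0.033020418137311935, 0.15549103915691376), 88.92172241210938)
scene lid 368 ((0.425067663192749, 0.2905033528804779), (0.16192935407161713, 0.16458135843276978), 78.55170440673828)
scene knob 39 ((0.42638900876045227, 0.2912580072879791), (0.022140316665172577, 0.024172784760594368), 2.5964083671569824) [0.4264 0.2889 0.0415]
wrist lid 1587 ((0.498167484998703, 0.2837759256362915), (0.05343165248632431, 0.1670878827571869), 4.796511173248291)
t 45.5 p [0.6568 0.2215 0.2582] phi 94.88 F [-0.4647  0.4101  0.9677] w mm 65.8 tilt [ 0.0011 -0.0005]
  -> roll 0.085  shift x 23.28 y 6.85 z 0.82 cm to [0.424 0.29  0.25 ]
```

View pics/s3.png

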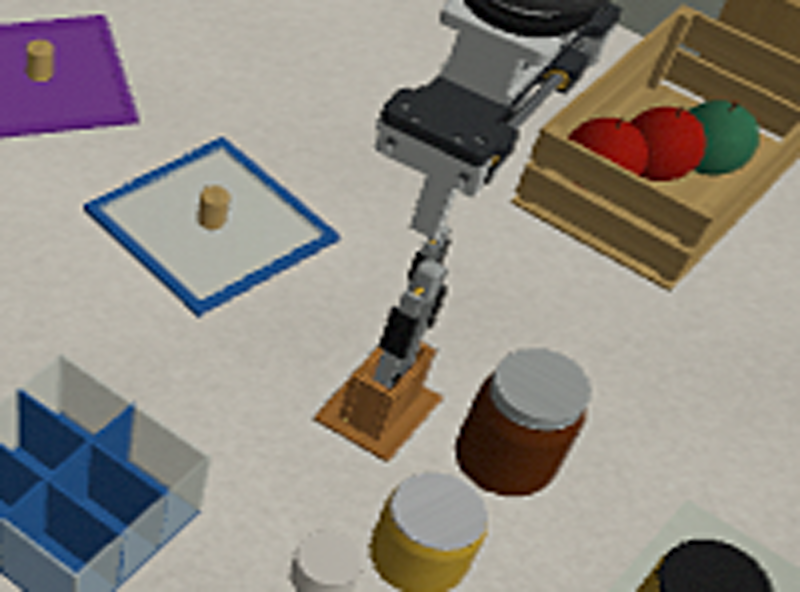

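```bash
python3 - <<'E'
from h import *
plan([.43,.29,.27],78.8)
E
```

```text
t 45.5 p [0.6568 0.2215 0.2582] phi 94.88 F [-0.4647  0.4101  0.9677] w mm 65.8 tilt [ 0.0011 -0.0005]
  -> roll 0.281  shift x 23.58 y 2.31 z -1.18 cm to [0.43 0.29 0.27]
```

move_arm --increments "0 0 -0.6 0.14 0.4; 0 0 -0.6 0.14 0.4; 3 0.3 0 0 0.6; 3 0.3 0 0 0.8; 3 0.3 0 0 1; 3 0.3 0 0 1; 3 0.3 0 0 1; 3 0.3 0 0 1; 3 0.3 0 0 1; 2.6 0.2 0 0 1; 0 0 0 0 1; 0 0 0 0 1"

```text
clock: 46.7
position: [0.4298, 0.29, 0.271]
orientation: [-0.0, 0.097, 0.995, 0.0]
contact_force: [0.2, 0.4, 0.1]
gripper_width: 1.0
```

```bash
python3 - <<'E'
from h import *
for n in ('top','scene','wrist'): im,d,c=lidfind(n)
cv2.imwrite('pics/w6.png',im[...,::-1])
plan([.425,.2905,.014],78.8)
E
```

```text
top lid 447 ((0.42451924085617065, 0.2895364761352539), (0.15910489857196808, 0.15720002353191376), 79.25811767578125)
top knob 62 ((0.5125076770782471, 0.38672322034835815), (0.2852576971054077, 0.022728197276592255), 47.77077865600586) [0.423  0.2884 0.0414]
scene lid 371 ((0.42619433999061584, 0.2904937267303467), (0.1618582159280777, 0.16230076551437378), 78.98454284667969)
scene knob 40 ((0.42629003524780273, 0.28880617022514343), (0.023185597732663155, 0.023062966763973236), 17.309398651123047) [0.4266 0.2883 0.0418]
wrist lid 2882 ((0.4262444078922272, 0.2915571331977844), (0.1587194949388504, 0.15826885402202606), 79.12918853759766)
wrist knob 352 ((0.42575785517692566, 0.2923125922679901), (0.02397714927792549, 0.02471615932881832), 77.90623474121094) [0.4252 0.2917 0.0414]
t 46.85 p [0.4308 0.2895 0.2708] phi 78.77 F [-0.6691 -0.8673 -0.5194] w mm 94.0 tilt [-0.0002 -0.0004]
  -> roll -0.000  shift x 0.58 y -0.01 z 25.68 cm to [0.425 0.29  0.014]
```

View pics/w6.png

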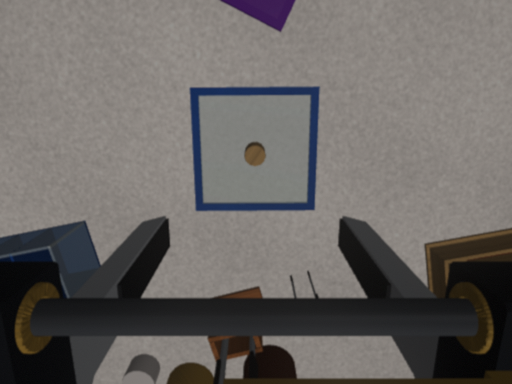

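move_arm --increments "0.5 0.15 2 0 1; 0 0 3 0 1; 0 0 3 0 1; 0 0 3 0 1; 0 0 3 0 1; 0 0 3 0 1; 0 0 3 0 1; 0 0 2.5 0 1; 0 0 2 0 1; 0 0 0.8 0 1; 0 0 0 0 1; 0 0 0 0 1"

```text
clock: 48.05
position: [0.426, 0.2923, 0.0185]
orientation: [0.0, 0.098, 0.995, 0.0]
contact_force: [0.7, 0.1, -0.3]
gripper_width: 1.001
```

move_arm --increments "0 0 0 0 0.2; 0 0 0 0 -0.2; 0 0 0 0 -1; 0 0 0 0 -1; 0 0 0 0 -1; 0 0 0 0 -1; 0 0 0 0 -1; 0 0 0 0 -1" --squeeze 25

```text
clock: 48.85
position: [0.4254, 0.2923, 0.0179]
orientation: [-0.0, 0.097, 0.995, -0.0]
contact_force: [0.2, 0.1, 0.3]
gripper_width: 0.357
```

```bash
python3 - <<'E'
from h import *
s,p,R=pose(); plan([p[0],p[1],.2])
E
```

```text
t 48.85 p [0.4254 0.2923 0.0179] phi 78.84 F [0.1612 0.0895 0.3076] w mm 33.5 tilt [ 0.     -0.0001]
  -> roll -0.000  shift x 0.00 y 0.00 z -18.21 cm to [0.425 0.292 0.2  ]
```

Width is 33.5 mm, so the fingers are still closing on the 26 mm knob; waiting, then lifting.

move_arm --increments "0 0 0 0 -1; 0 0 0 0 -1; 0 0 0 0 -1; 0 0 0 0 -1"

```text
clock: 49.25
position: [0.4254, 0.2923, 0.0179]
orientation: [-0.0, 0.097, 0.995, -0.0]
contact_force: [-0.3, -0.5, 0.5]
gripper_width: 0.274
```

move_arm --increments "0 0 -0.5 0 -1; 0 0 -1.5 0 -1; 0 0 -2 0 -1; 0 0 -2.5 0 -1; 0 0 -2.5 0 -1; 0 0 -2.5 0 -1; 0 0 -2.5 0 -1; 0 0 -2 0 -1; 0 0 -1.5 0 -1; 0 0 0 0 -1; 0 0 0 0 -1"

```text
clock: 50.35
position: [0.4252, 0.2923, 0.1927]
orientation: [-0.0, 0.097, 0.995, 0.0]
contact_force: [-1.0, -0.4, -2.1]
gripper_width: 0.268
```

```bash
cat >> h.py <<'E'
def lidheld():
    for n in ('wrist','scene'):
        s,p,R=pose(); im,d,c=grab(n); P=world(d,c); T=(P-p)@R; hsv=cv2.cvtColor(im,cv2.COLOR_RGB2HSV).astype(int)
        m=(d>0)&(hsv[...,0]>95)&(hsv[...,0]<125)&(hsv[...,1]>120)&(T[...,2]>0)&(T[...,2]<.03)&(np.hypot(T[...,0],T[...,1])<.125)
        q=P[m]
        if len(q)>100:
            A=np.c_[q[:,:2]-q[:,:2].mean(0),np.ones(len(q))]; co=np.linalg.lstsq(A,q[:,2],rcond=None)[0]
            r=cv2.minAreaRect(q[:,:2].astype(np.float32)); print(n,len(q),r,'slope,z',co,'centre-tcp',np.array(r[0])-p[:2])
E
python3 - <<'E'
from h import *
lidheld(); plan([.5483,-.0285,.2],90.5)
E
```

```text
wrist 11128 ((0.42678532004356384, 0.2921183407306671), (0.16042828559875488, 0.1607874482870102), 79.1257553100586) slope,z [ 0.0004 -0.0002  0.1813] centre-tcp [ 0.0015 -0.0001]
scene 399 ((0.425189733505249, 0.29121699929237366), (0.16493763029575348, 0.1626470535993576), 79.26160430908203) slope,z [0.0002 0.0018 0.181 ] centre-tcp [ 0.0002 -0.0009]
t 50.45 p [0.4249 0.292  0.1921] phi 78.84 F [ 0.5188 -0.7153 -1.848 ] w mm 25.3 tilt [ 0.0008 -0.0012]
  -> roll -0.204  shift x -12.06 y -32.16 z -0.79 cm to [ 0.548 -0.028  0.2  ]
```

move_arm --increments "0 0 0 -0.1 -1; 0 0 0 -0.1 -1; -1.2 -3.2 0 0 -1; -1.2 -3.2 0 0 -1; -1.2 -3.2 0 0 -1; -1.2 -3.2 0 0 -1; -1.2 -3.2 0 0 -1; -1.2 -3.2 0 0 -1; -1.2 -3.2 0 0 -1; -1.2 -3.2 0 0 -1; -1.2 -3.2 0 0 -1; -1.2 -3.2 0 0 -1"

```text
clock: 51.65
position: [0.5469, -0.0284, 0.1921]
orientation: [-0.001, -0.003, 1.0, -0.0]
contact_force: [0.3, 0.7, -1.1]
gripper_width: 0.271
```

move_arm --increments "0 0 0 0 -1; 0 0 0 0 -1; 0 0 0 0 -1"

```text
clock: 51.95
position: [0.5466, -0.0263, 0.1923]
orientation: [-0.001, -0.003, 1.0, -0.0]
contact_force: [-0.5, 1.0, -1.7]
gripper_width: 0.268
```

```bash
python3 - <<'E'
from h import *
lidheld(); plan([.5475,-.028,.103],90.3)
E
```

```text
wrist 11223 ((0.5480788350105286, -0.026425540447235107), (0.16071300208568573, 0.16085177659988403), 0.6005730032920837) slope,z [-0.0008 -0.0001  0.1809] centre-tcp [ 0.0015 -0.0002]
scene 608 ((0.5469180345535278, -0.0264996737241745), (0.1619630604982376, 0.16191774606704712), 0.7445358037948608) slope,z [-0.0041  0.0045  0.1811] centre-tcp [ 0.0003 -0.0005]
t 52.05 p [ 0.5467 -0.026   0.1927] phi 90.38 F [-0.3331 -0.1545 -1.0591] w mm 24.9 tilt [0.0006 0.0001]
  -> roll 0.001  shift x -0.07 y -0.20 z 8.97 cm to [ 0.548 -0.028  0.103]
```

move_arm --increments "-0.07 -0.22 1.5 0 -1; 0 0 2 0 -1; 0 0 2 0 -1; 0 0 1.5 0 -1; 0 0 1 0 -1; 0 0 0.6 0 -1; 0 0 0 0 -1; 0 0 0.1 0 -1; 0 0 0.1 0 -1; 0 0 0 0 -1; 0 0 0 0 -1"

```text
clock: 53.15
position: [0.5479, -0.0292, 0.1053]
orientation: [0.0, -0.003, 1.0, 0.0]
contact_force: [0.2, 0.8, -1.6]
gripper_width: 0.271
```

move_arm --increments "0 0 0.1 0 -1; 0 0 0 0 -1; 0 0 0.1 0 -1; 0 0 0 0 -1; 0 0 0.05 0 -1; 0 0 0 0 -1"

```text
clock: 53.75
position: [0.5479, -0.0293, 0.1029]
orientation: [0.0, -0.003, 1.0, 0.0]
contact_force: [-2.2, -0.7, 9.7]
gripper_width: 0.266
```

move_arm --increments "0 0 -0.05 0 -1; 0 0 0 0 -0.4; 0 0 0 0 -0.3; 0 0 0 0 -0.2; 0 0 0 0 0; 0 0 0 0 0.3; 0 0 0 0 0.3; 0 0 0 0 0.3"

```text
clock: 54.55
position: [0.5478, -0.0293, 0.103]
orientation: [-0.0, -0.003, 1.0, -0.0]
contact_force: [-0.3, 0.5, -0.9]
gripper_width: 0.647
```

move_arm --increments "0 0 -1 0 0.3; 0 0 -2 0 0.3; 0 0 -2 0 0.3; 0 0 -2 0 0.3; 0 0 -2 0 0.3; 0 0 -2 0 0.3; 0 0 -2 0 0.3; 0 0 -2 0 0.3; 0 0 -2 0 0.3; 2 0 0 0 0.3; 2 0 0 0 0.3; 0 0 0 0 0.3"

```text
clock: 55.75
position: [0.5061, -0.0299, 0.2738]
orientation: [0.0, -0.002, 1.0, 0.001]
contact_force: [0.5, 0.6, -0.1]
gripper_width: 0.644
```

```bash
python3 - <<'E'
from h import *
for n in('wrist','scene'):
    im,d,c=grab(n,'fin_'+n+'.png'); P=world(d,c); hsv=cv2.cvtColor(im,cv2.COLOR_RGB2HSV).astype(int); X,Y,Z=[P[...,i] for i in range(3)]
    m=(d>0)&(hsv[...,0]>95)&(hsv[...,0]<125)&(hsv[...,1]>120)&(abs(X-.548)<.12)&(abs(Y+.0285)<.12)&(Z>.083)&(Z<.1)
    q=P[m]; print(n,'lid',cv2.minAreaRect(q[:,:2].astype(np.float32)),np.percentile(q[:,2],[5,50,95]))
    m=(d>0)&(Z>.014)&(Z<.03)&(abs(X-.42)<.05)&(abs(Y+.29)<.075)
    k,l=cv2.connectedComponents(m.astype(np.uint8))
    for i in range(1,k):
        q=P[l==i]
        if len(q)>50: print('tray',len(q),cv2.minAreaRect(q[:,:2].astype(np.float32)),np.percentile(q[:,2],[5,95]))
    b=(d>0)&(abs(X-.657)<.04)&(abs(Y-.22)<.035)&(Z>.15)&(Z<.205)
    if b.sum()>5: print('tongs top',np.percentile(Z[b],98),P[b].mean(0))
bowl(); plan([.5,0,.3])
E
```

```text
wrist lid ((0.5486074090003967, -0.02951078861951828), (0.15883564949035645, 0.15887902677059174), 0.28759852051734924) [0.0903 0.0915 0.0928]
tray 871 ((0.42320603132247925, -0.32585829496383667), (0.019291309639811516, 0.057932280004024506), 86.94442749023438) [0.0158 0.0229]
tray 858 ((0.4245588183403015, -0.25490376353263855), (0.01879788562655449, 0.05784833803772926), 86.17106628417969) [0.0161 0.0227]
scene lid ((0.5484473705291748, -0.02987811714410782), (0.16071085631847382, 0.16157203912734985), 1.014203429222107) [0.0886 0.092  0.095 ]
tray 129 ((0.4253757894039154, -0.25537022948265076), (0.018304890021681786, 0.06002392992377281), 85.61004638671875) [0.0151 0.0247]
tray 139 ((0.4230116009712219, -0.3266354203224182), (0.01831490732729435, 0.05970190092921257), 86.7004165649414) [0.0175 0.0252]
tongs top 0.18951834090796532 [0.6593 0.2163 0.1705]
top bowl 79 [ 0.629  -0.2777] 0.03911583870649338
scene bowl 394 [ 0.6306 -0.2244] 0.06765057146549225
t 55.95 p [ 0.5084 -0.0294  0.2733] phi 90.3 F [1.101  0.7112 0.848 ] w mm 60.9 tilt [-0.0005 -0.0001]
  -> roll -0.000  shift x 0.82 y 2.94 z -2.67 cm to [0.5 0.  0.3]
```

View pics/fin_scene.png

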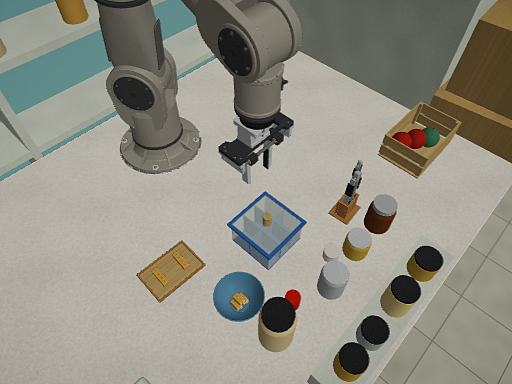

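```bash
python3 -c "
from h import *
print(job_done())"
```

```text
the job is handed in; nothing more can be done
None
```

I did the whole job in the order asked and handed it in at about 56 s of robot time; the hand-in gave no verdict.

**Biscuits:** There were five, two whole fingers and three broken pieces, with one pocket empty. With the tongs I laid both fingers flat and about 7 cm apart on the tray, and put the three pieces in the bowl. The bowl had been knocked a few centimetres aside before the third piece, so I found it again and dropped that piece at its new position.

**Tongs:** They stand in their socket with the tips on its floor. Their top measured 0.188–0.190 m, against 0.188 m expected.

**Lid:** It lies level on the canister rim. Its centre is about 1 mm from the canister's, and it is turned by less than 0.5° from square.

**Other checks:**
- **Fingers and bowl:** The fingers still lie flat on the tray, and the bowl with its pieces is where I last found it.
- **Cans, jars and pots:** By eye in the last picture, they stand where they were.
- **Purple look-alike:** The arm hid it in that picture; I never went near it.
- **Bowl in the top view:** The last top-camera reading of the bowl disagreed because the arm hid most of it. The scene camera agreed with the earlier position.

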